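# Pull rinsed beakers from the clip rack and invert them on drying pegs

### The arm

A 6-joint arm with a two-finger parallel gripper is mounted at the origin on the work surface. World frame = base frame: x ahead of the robot, y to its left, z up, the work surface at z = 0. Lengths are in m, angles in rad, forces in N, time in s.
With the tool pointing down it reaches from about 0.225 to 0.875 m from the base axis. Payload 3.4 kg.
Tool frame: the origin (TCP) lies at the very end of the fingers, on their centre line; the grasp point (between the pads) lies 19 mm behind it; x points along the fingers, z is the direction in which the jaws open and shut, and the axes are right-handed (so a half turn about x gives the same grasp; the last joint's range is limited). The gripper opens to 85 mm and grips with 20 to 120 N. Pads are 22 mm wide; open, the fingers measure 114 mm over their backs; the gripper's body (76 mm by 85 mm) begins 54 mm behind the grasp point. The pads swing forward as they close: fully open they stand 13 mm farther back than shut.
Start: joints at [1.181, 0.276, 1.505, -0, 1.361, -0.121], TCP at [0.153, 0.554, 0.231] pointing down, gripper open.
Joint ranges: [-2.89, 2.89], [-0.75, 2.08], [0.22, 2.7], [-1.18, 4.32], [0.11, 2.71], [-2.7, 2.7]. Speed limits (rad/s): [2.57, 2.57, 3.14, 3.14, 3.14, 3.14].

### API

Orientations are given as a unit quaternion [x, y, z, w].
In Python, from cell import env gives the robot as it stands. The module is installed in compiled form; this text tells all that it offers.
- The arm moves only by the shell command python3 -m handwheel 'ROWS'. ROWS is JSON, a list that holds one entry, the list of rows, each a list of 7 numbers: the turn, a rotation vector about the tool's x, y, z in units of 8 degrees (1.0 is 8 degrees), then the shift along the tool's x, y, z in units of 25 mm (1.0 is 25 mm), then the gripper's target within -1 to 1 (fully open at 1, half-way at 0, shut at -1). In form: [[[rx, ry, rz, tx, ty, tz, grip], ...]]. A call has 1 to 8 rows; each row shifts and turns the pose as measured when the row begins, along the tool's axes as they then stand; what a row does not reach is not made up. A row lasts 1/10 s, in which the tool goes at most 50 mm and 8.59 degrees, less where a joint would pass 70% of its speed; a pose out of reach is approached as far as the arm can. A call is refused whole if a number of a shift passes 1 or a number of a turn 1, either way. A call with a gripper value outside its range is refused whole. The fingers move at their own pace and stop on an object; the grip force is fixed at half the most. Time passes only in rows, so rows that do not move let the fingers close. It gives the time, the measured TCP pose, the force and the opening at its end, in the units of the state.
- env.get_state(): the state, without advancing time (a new reading comes with each control period).
- env.grab_frame(name): name is "side" or "top"; returns a dict with "color" (420x560x3 uint8, red, green, blue), "mtx" (3x3 intrinsics, pixels), "dist_coeffs" ([k1, k2, p1, p2, k3] as OpenCV has them; the pictures are not rectified), "extrinsics" (4x4, takes a point from camera to world coordinates). Camera axes: x right, y down, z forward; pixel columns grow to the right and rows downward; lengths in m; the calibration is good to about 2 mm. A picture is of the moment at which its call begins. There is no depth.
- env.finish_job(): hands the job in, once; it reports no verdict.
The state is a dict: "time_s": time; "joints": joint angles; "dq": joint speeds; "joint_efforts": joint torques, N m; "tcp_pos": TCP position; "eef_rot": TCP orientation; "ft_force": force on the tool from outside, world axes, zero at the start; "wrist_torque": the same for the moment, N m; "opening": opening from 0.0 (shut) to 1.0 (fully open).
Only numpy, scipy, OpenCV 4.12 (cv2) and the standard library are available. Lean on these libraries where they do the work, as an engineer would, in place of code of your own. Each camera call takes 0.05 s, during which the arm holds its last target.

### The job

Two rinsed copper beakers, a long one and a short one, lie clipped in the sloping rack. Pull each out of its spring clip and stand it upside down over a drying peg, the long beaker on the tall peg and the short one on the short peg, so that each rests upright with its whole rim on the collar at the foot of the peg. Lower each beaker all the way before letting go, do not drop it, and leave the ring, the folded blank and the black knob where they are.

Things in the scene. Friction and masses are not known exactly. Their poses are not given: they have to be found in the camera images.
- long_beaker: Long copper beaker, plain tube 40 mm outside, 35 inside, 95 long, 92 deep, about 130 g. Origin: centre of the closed end's outer face; z along the axis to the mouth, 95 mm off. Starts in a rack cradle, mouth 15 deg below level. Fingers fit only on the 45 mm next to the closed end (best 26 mm from it), pinching level across the sides, hand leaning to the closed end
- short_beaker: Short copper beaker, plain tube 40 mm outside, 35 inside, 68 long, 65 deep, about 100 g. Origin: centre of the closed end's outer face; z along the axis to the mouth, 68 mm off. Starts in a rack cradle, mouth 15 deg below level. Fingers fit only on the 45 mm next to the closed end (best 26 mm from it), pinching level across the sides, hand leaning to the closed end
- rack: Fixed rack: board 150 x 210 x 12 mm, two rod cradles at y = +60 and -60 mm. Origin: bench, under board centre; x from closed ends to mouths, z up. Closed ends centred at x -45, z 85 mm, axes drop 15 deg to +x. Clips: sprung jaws 53 to 65 mm from the closed end, 60 mm over the outside, lips over the sides. A pull of 5 to 8 N upward, square to the axis, frees a beaker; clear after 35 mm
- tall_stand: Tall drying stand, fixed: steel foot 80 mm across, 8 high; collar 50 mm across, flat top 16 mm above the bench; upright wooden peg 22 mm across, tapered tip 92 mm above the bench. Origin: on the bench under the peg's axis, z up. The long beaker, seated mouth down with its rim on the collar, has its origin 111 mm above the bench
- short_stand: Short drying stand, fixed: steel foot 80 mm across, 8 high; collar 50 mm across, flat top 16 mm above the bench; upright wooden peg 22 mm across, tapered tip 61 mm above the bench. Origin: on the bench under the peg's axis, z up. The short beaker, seated mouth down with its rim on the collar, has its origin 84 mm above the bench
- brass_ring: Bystander: brass ring lying flat, 64 mm outside, 8 mm high; origin at the centre of its underside
- folded_blank: Bystander: brass strip folded into a low roof, 90 x 30 x 25 mm; origin on the bench under its ridge
- dapping_knob: Bystander: turned black knob, 48 mm across, 46 mm high; origin at the centre of its underside
There are look-alikes about, which are no part of the job. Leave any blue or turquoise look-alike of the long_beaker alone. Leave any turquoise look-alike of the tall_stand alone.

How it is judged:
By the outcome, as a careful person would: the job done as asked, in the order asked, and still so for the second after the job is handed in, with the robot touching nothing.
It also fails if it takes over 69 s, if anything falls off the work surface, if the arm or the gripper's body presses on something with over 40 N, if the wrist force passes 120 N, or if a joint passes its speed limit or range.

## Working session

There is one attempt and no reset: what is moved stays moved. The work goes in short steps, Python scripts to look and compute and a shell command to move; the robot and the scene stay as the last step left them, time stands still between calls to the robot, and variables do not carry over. Pictures are saved under pics/ and viewed, and the job is handed in when it is done.

```bash
ls; mkdir -p pics; python3 - <<'E'
from cell import env
import cv2,numpy as np,pickle
print(env.get_state())
d={}
for n in("side","top"):
    f=env.grab_frame(n);d[n]=f
    cv2.imwrite(f"pics/{n}0.png",f["color"][:,:,::-1])
    print(n,f["mtx"],f["dist_coeffs"],f["extrinsics"])
pickle.dump(d,open("f0.pkl","wb"))
E
```

```text
pics
{'time_s': 0.0, 'joints': array([ 1.18098816e+00,  2.76587757e-01,  1.50616994e+00, -1.05940946e-05,
        1.36070361e+00, -1.21025260e-01]), 'dq': array([ 3.58486536e-04, -5.16966359e-04,  1.12293148e-03,  1.23314265e-03,
       -1.32275572e-05,  1.12733664e-03]), 'joint_efforts': array([ 1.50074825e-04, -4.16786671e+01, -2.45802355e+01, -4.46292579e-04,
        1.13081338e-02, -6.99628771e-06]), 'tcp_pos': array([0.15250836, 0.55383586, 0.23042918]), 'eef_rot': array([-0.42883546,  0.56305263,  0.42816118,  0.56191626]), 'ft_force': array([ 0.29985693, -0.24974512, -0.1218806 ]), 'wrist_torque': array([ 0.00687065, -0.0320548 ,  0.01044986]), 'opening': 0.9994119514197193}
side [[504.66768232   0.         282.7329918 ]
 [  0.         504.66768232 209.62695155]
 [  0.           0.           1.        ]] [-0.07521  0.       0.       0.       0.     ] [[ 0.79191646 -0.32623975  0.51617435 -0.27219501]
 [-0.61034898 -0.44851903  0.65292021 -0.91303147]
 [ 0.01850549 -0.83210474 -0.5543097   0.89687143]
 [ 0.          0.          0.          1.        ]]
top [[510.35763044   0.         285.24477348]
 [  0.         510.35763044 204.0500511 ]
 [  0.           0.           1.        ]] [-0.01780787  0.          0.          0.          0.        ] [[-0.05497517 -0.97299723  0.2241743   0.23600937]
 [-0.99848483  0.05303097 -0.01468897  0.04959454]
 [ 0.00240414 -0.22464217 -0.97443836  1.27421681]
 [ 0.          0.          0.          1.        ]]
```

View pics/side0.png

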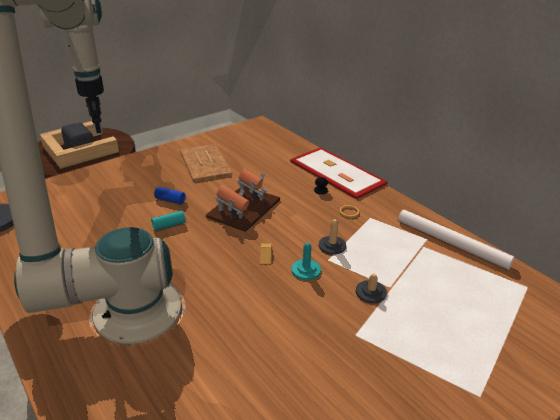

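View pics/top0.png

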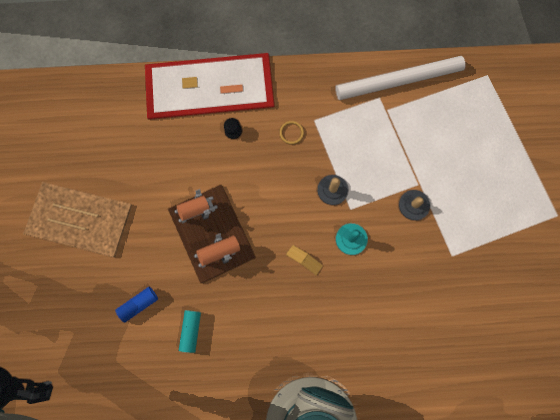

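```bash
python3 - <<'E'
import cv2
a=cv2.imread("pics/top0.png");b=cv2.imread("pics/side0.png")
cv2.imwrite("pics/crop_top.png",cv2.resize(a[175:295,155:270],None,fx=5,fy=5,interpolation=cv2.INTER_CUBIC))
cv2.imwrite("pics/crop_side.png",cv2.resize(b[160:235,195:295],None,fx=7,fy=7,interpolation=cv2.INTER_CUBIC))
cv2.imwrite("pics/crop_st.png",cv2.resize(a[160:280,280:440],None,fx=5,fy=5,interpolation=cv2.INTER_CUBIC))
E
```

```text
(no output)
```

View pics/crop_top.png

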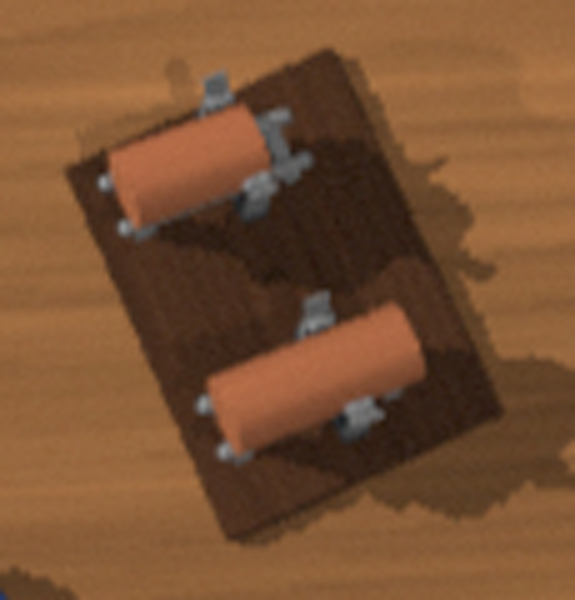

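View pics/crop_side.png

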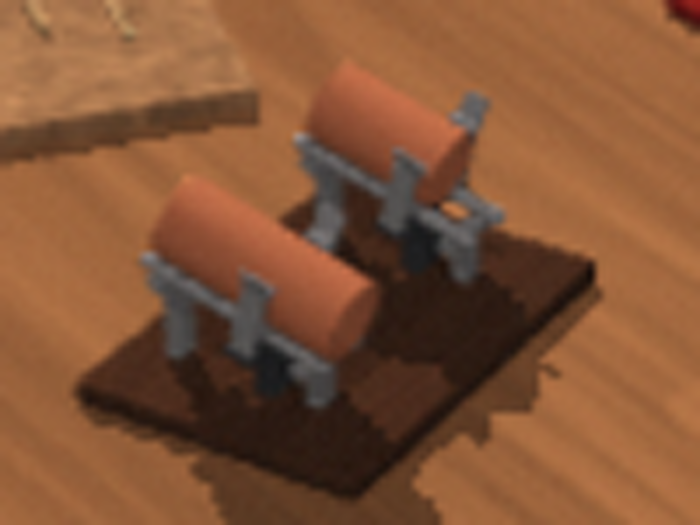

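View pics/crop_st.png

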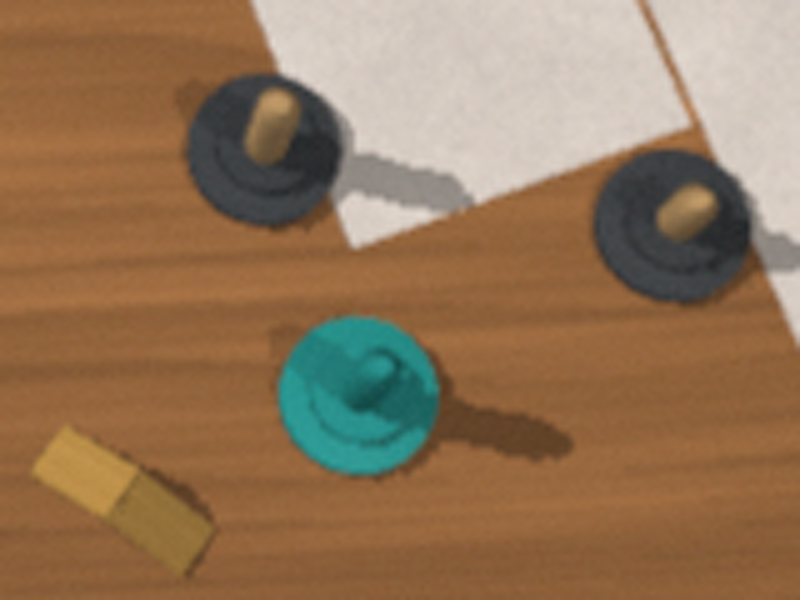

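```bash
cat > h.py <<'E'
import cv2,numpy as np,pickle
def ray(f,px):
    p=cv2.undistortPoints(np.array(px,float).reshape(-1,1,2),f["mtx"],f["dist_coeffs"]).reshape(-1,2)
    d=np.c_[p,np.ones(len(p))]@f["extrinsics"][:3,:3].T
    return f["extrinsics"][:3,3],d
def onplane(f,px,z):
    o,d=ray(f,px); return o+d*((z-o[2])/d[:,2])[:,None]
def proj(f,P):
    E=np.linalg.inv(f["extrinsics"])
    return cv2.projectPoints(np.array(P,float).reshape(-1,1,3),cv2.Rodrigues(E[:3,:3])[0],E[:3,3],f["mtx"],f["dist_coeffs"])[0].reshape(-1,2)
def mask(im,kind):
    h=cv2.cvtColor(im,cv2.COLOR_RGB2HSV).astype(int);H,S,V=h[...,0],h[...,1],h[...,2]
    if kind=="dark": m=(V<95)&(S<110)
    if kind=="copper": m=((H<9)|(H>175))&(S>125)&(V>110)
    if kind=="board": m=(V<85)&(S>90)&((H<15)|(H>170))
    return m.astype(np.uint8)*255
def crop(im,x,y,w,h,fx,name):
    cv2.imwrite(name,cv2.resize(im[y:y+h,x:x+w][:,:,::-1],None,fx=fx,fy=fx,interpolation=cv2.INTER_CUBIC))
E
python3 - <<'E'
from h import *
d=pickle.load(open("f0.pkl","rb"))
T,S=d["top"],d["side"]
for n,f in d.items():
    for k in("dark","copper"):
        m=mask(f["color"],k)
        cs,_=cv2.findContours(m,cv2.RETR_EXTERNAL,cv2.CHAIN_APPROX_NONE)
        for c in cs:
            a=cv2.contourArea(c)
            if a>60:
                print(n,k,a,cv2.boundingRect(c), np.round(cv2.fitEllipse(c)[0],1) )
# board corners top
c=np.array([[67,172],[332,48],[502,412],[235,540]])/5+[154.5,174.5]
P=onplane(T,c,.012);print(P.round(4),P.mean(0))
print([np.linalg.norm(P[i]-P[(i+1)%4]).round(4) for i in range(4)])
# side: corners left,bottom,right in crop/7
cs=np.array([[82,388],[352,490],[595,262]])/7+[194.5,159.5]
print(onplane(S,cs,.012).round(4))
E
```

```text
side dark 76.0 (27, 400, 9, 20) [ 30.2 413.1]
side dark 432.5 (356, 281, 31, 23) [370.7 292.1]
side dark 1672.5 (24, 238, 148, 81) [109.4 279.7]
side dark 316.0 (319, 236, 27, 19) [332.  245.3]
side dark 1630.5 (95, 227, 59, 46) [125.5 246.9]
side dark 277.5 (0, 204, 15, 28) [  5.6 218. ]
side dark 166.5 (217, 198, 26, 21) [229.2 208.2]
side dark 136.0 (238, 180, 28, 21) [250.7 190.4]
side dark 140.0 (315, 178, 13, 16) [321.  185.6]
side dark 91046.5 (0, 0, 560, 283) [293.7 130.3]
side copper 1954.0 (290, 147, 97, 50) [339.4 171.5]
top dark 626.0 (266, 402, 75, 18) [291.8 413.1]
top dark 537.5 (301, 386, 54, 34) [331.2 399.8]
top dark 1274.5 (0, 369, 53, 51) [ 21.  395.3]
top dark 84.0 (197, 196, 21, 24) [207.6 207.7]
top dark 712.5 (399, 190, 32, 31) [414.1 204.8]
top dark 689.5 (317, 175, 31, 30) [332.4 189.5]
top dark 258.5 (224, 118, 18, 21) [232.1 128.1]
top dark 24982.5 (0, 0, 560, 56) [307.2  23.6]
top copper 6607.5 (145, 53, 129, 65) [207.9  85.1]
[[0.53   0.3281 0.012 ]
 [0.5877 0.1922 0.012 ]
 [0.3962 0.1131 0.012 ]
 [0.3404 0.2465 0.012 ]] [0.46358603 0.21998027 0.012     ]
[np.float64(0.1476), np.float64(0.2072), np.float64(0.1446), np.float64(0.2064)]
[[0.3415 0.2455 0.012 ]
 [0.395  0.1112 0.012 ]
 [0.5892 0.1951 0.012 ]]
```

```bash
python3 - <<'E'
from h import *
d=pickle.load(open("f0.pkl","rb"))
T,S=d["top"],d["side"]
for n,f,pts in(("top",T,[(217,251),(194,209)]),("side",S,[(232,198),(250,178)])):
    h=cv2.cvtColor(f["color"],cv2.COLOR_RGB2HSV)
    for x,y in pts: print(n,h[y,x],h[y+20,x+40])
    for nm,bb in(("tall",(310,168,45,45) if n=="top" else (312,215,40,45)),("short",(392,182,45,45) if n=="top" else (350,268,45,45))):
        x,y,w,hh=bb
        m=mask(f["color"][y:y+hh,x:x+w],"dark")
        cs,_=cv2.findContours(m,cv2.RETR_EXTERNAL,cv2.CHAIN_APPROX_NONE)
        c=max(cs,key=cv2.contourArea); e=cv2.fitEllipse(cv2.convexHull(c))
        px=np.array(e[0])+[x,y]
        c2=cv2.convexHull(c).reshape(-1,2)+[x,y]
        P=onplane(f,c2,.004)
        ctr,r=cv2.minEnclosingCircle(P[:,:2].astype(np.float32))
        print(n,nm,px,onplane(f,[px],.004)[0].round(4),"circ",np.round(ctr,4),r)
# rack from fit
P=np.array([[0.53,.3281],[.5877,.1922],[.3962,.1131],[.3404,.2465]])
ex=(P[1]-P[0])+(P[2]-P[3]);ey=(P[0]-P[3])+(P[1]-P[2])
a=np.arctan2(ex[1],ex[0]);b=np.arctan2(ey[1],ey[0])-np.pi/2
print("yaw",np.degrees([a,b]))
yaw=(a*150+b*210)/360
c,s=np.cos(yaw),np.sin(yaw);R=np.array([[c,-s,0],[s,c,0],[0,0,1]])
o=np.array([*P.mean(0),0])
t=np.radians(15)
for nm,y,L in(("long",-.06,.095),("short",.06,.068)):
    A=np.array([-.045,y,.085]);ax=np.array([np.cos(t),0,-np.sin(t)])
    B=A+ax*L
    for f,n in((T,"top"),(S,"side")): print(nm,n,(o+R@A).round(4),(o+R@B).round(4),proj(f,[o+R@A,o+R@B]).round(1).tolist())
for f,n in((T,"top"),(S,"side")):
    h=cv2.cvtColor(f["color"],cv2.COLOR_RGB2HSV)
    m=((h[...,0]<11)&(h[...,1]>120)&(h[...,2]>120)).astype(np.uint8)*255
    x,y,w,hh=(165,180,90,100) if n=="top" else (200,165,80,60)
    cs,_=cv2.findContours(m[y:y+hh,x:x+w],cv2.RETR_EXTERNAL,cv2.CHAIN_APPROX_NONE)
    for c in cs:
        if cv2.contourArea(c)>100: 
            r=cv2.minAreaRect(c);print(n,cv2.contourArea(c),np.array(r[0])+[x,y],r[1:], "moments",np.mean(c.reshape(-1,2),0)+[x,y])
E
```

```text
top [ 10 155 168] [ 14 151  93]
top [ 10 153 160] [ 10 147  78]
top tall [332.3521347  189.55522919] [ 0.5598 -0.0926  0.004 ] circ [ 0.5602 -0.0929] 0.04047415032982826
top short [414.16148376 204.88495064] [ 0.5081 -0.2987  0.004 ] circ [ 0.5074 -0.2989] 0.041061680763959885
side [  9 164 148] [ 13 155 160]
side [  9 162 161] [ 12 157 159]
side tall [332.06005478 244.83793449] [ 0.5626 -0.0914  0.004 ] circ [ 0.5636 -0.0915] 0.04438312351703644
side short [370.86265755 291.65880775] [ 0.5101 -0.2987  0.004 ] circ [ 0.5109 -0.2979] 0.042803939431905746
yaw [-67.14637452 -67.13610704]
long top [0.3908 0.2381 0.085 ] [0.4265 0.1536 0.0604] [[199.7, 258.2], [236.4, 242.8]]
long side [0.3908 0.2381 0.085 ] [0.4265 0.1536 0.0604] [[219.9, 191.0], [245.2, 206.2]]
short top [0.5014 0.2847 0.085 ] [0.5269 0.2242 0.0674] [[179.4, 213.0], [205.6, 203.0]]
short side [0.5014 0.2847 0.085 ] [0.5269 0.2242 0.0674] [[241.5, 174.4], [258.8, 184.5]]
top 544.5 [217.36881256 249.43811035] ((15.827317237854004, 42.35301971435547), 65.85445404052734) moments [217.44859813 249.4953271 ]
top 391.5 [192.13757324 206.61981964] ((15.175599098205566, 31.0039119720459), 67.61986541748047) moments [191.35802469 207.03703704]
side 266.0 [231.69999695 196.10000038] ((30.123680114746094, 10.85100269317627), 31.759479522705078) moments [231.68571429 196.22857143]
side 161.5 [249.60377121 177.11320686] ((20.979774475097656, 10.101371765136719), 29.05460548400879) moments [249.29411765 176.88235294]
```

```bash
cat >> h.py <<'E'
from scipy.spatial.transform import Rotation as Ro
YAW=np.radians(-67.14); RO=np.array([.4636,.2200,0])
RR=Ro.from_euler('z',YAW).as_matrix()
def beaker(which):
    y=-.06 if which=="long" else .06
    A=RO+RR@np.array([-.045,y,.085]); t=np.radians(15)
    return A, RR@np.array([np.cos(t),0,-np.sin(t)])
def grasp_pose(which,phi=45,sgn=1,depth=.003,back=0.):
    A,u=beaker(which); ey=RR[:,1]
    m=np.cross(u,ey); m=m if m[2]>0 else -m
    p=np.radians(phi); f=np.cos(p)*u-np.sin(p)*m
    z=sgn*ey; R=np.c_[f,np.cross(z,f),z]
    return A+.026*u+f*(.019+depth-back), R
def place_pose(c,zorig,hyaw,phi=45,sgn=1,lift=0,depth=.003):
    # beaker down; f = cosphi*u - sinphi*m, with u=-z
    u=np.array([0,0,-1.]); h=np.array([np.cos(np.radians(hyaw)),np.sin(np.radians(hyaw)),0])
    p=np.radians(phi); f=np.cos(p)*u+np.sin(p)*h
    # jaw axis: rotation from rack keeps m=-h ; ey = m x u ordering
    m=-h; ey=np.cross(m,u)
    z=sgn*ey; R=np.c_[f,np.cross(z,f),z]
    return np.array([c[0],c[1],zorig+lift])+.026*u+f*(.019+depth), R
def step(p,R,N=None,st=None):
    from cell import env
    st=st or env.get_state()
    R0=Ro.from_quat(st["eef_rot"]).as_matrix();p0=np.array(st["tcp_pos"])
    dp=R0.T@(p-p0); rv=Ro.from_matrix(R0.T@R).as_rotvec()
    if N is None:
        N=max(1,int(np.ceil(max(np.abs(dp).max()/.020,np.degrees(np.linalg.norm(rv))/7))))
    Rs=Ro.from_rotvec(rv/N).as_matrix()
    M=sum(np.linalg.matrix_power(Rs,k) for k in range(N))
    t=np.linalg.solve(M,dp)
    print("N",N,"row",np.round(np.r_[np.degrees(rv/N)/8,t/.025],2).tolist(),"| total dp mm",(dp*1e3).round(1),"rot deg",np.degrees(rv).round(1))
E
python3 - <<'E'
from h import *
from cell import env
st=env.get_state();R0=Ro.from_quat(st["eef_rot"]).as_matrix();print(R0.round(3))
for w in("long","short"):
    A,u=beaker(w);ey=RR[:,1];print(w,A.round(4),u.round(3),ey.round(3),np.cross(u,ey).round(3))
for s in(1,-1):
    p,R=grasp_pose("long",sgn=s,back=.1);print(s,p.round(4));print(R.round(3));step(p,R)
    p,R=place_pose([.561,-.092],.111,113,sgn=s);print(p.round(3));print(R.round(3))
E
```

```text
[[-0.001 -0.964  0.266]
 [-0.002  0.266  0.964]
 [-1.     0.    -0.002]]
long [0.3908 0.2382 0.085 ] [ 0.375 -0.89  -0.259] [0.921 0.388 0.   ] [ 0.101 -0.238  0.966]
short [0.5014 0.2848 0.085 ] [ 0.375 -0.89  -0.259] [0.921 0.388 0.   ] [ 0.101 -0.238  0.966]
1 [0.3854 0.251  0.1458]
[[ 0.194 -0.336  0.921]
 [-0.461  0.798  0.388]
 [-0.866 -0.5    0.   ]]
N 16 row [0.39, 0.11, -0.22, 0.45, -0.89, -0.2] | total dp mm [  85.  -305.  -230.1] rot deg [ 50.5  13.4 -27.9]
[ 0.555 -0.078  0.069]
[[-0.276 -0.276  0.921]
 [ 0.651  0.651  0.391]
 [-0.707  0.707  0.   ]]
-1 [0.3854 0.251  0.1458]
[[ 0.194  0.336 -0.921]
 [-0.461 -0.798 -0.388]
 [-0.866  0.5   -0.   ]]
N 19 row [-0.82, 0.22, 0.11, 0.31, 0.06, -0.94] | total dp mm [  85.  -305.  -230.1] rot deg [-124.7   33.4   16.1]
[ 0.555 -0.078  0.069]
[[-0.276  0.276 -0.921]
 [ 0.651 -0.651 -0.391]
 [-0.707 -0.707 -0.   ]]
```

```bash
python3 -m handwheel '[[[0.39,0.11,-0.22,0.45,-0.89,-0.2,1],[0.39,0.11,-0.22,0.45,-0.89,-0.2,1],[0.39,0.11,-0.22,0.45,-0.89,-0.2,1],[0.39,0.11,-0.22,0.45,-0.89,-0.2,1]]]'
cat > log.py <<'E'
from h import *
from cell import env
import json
st=env.get_state()
open("log.jsonl","a").write(json.dumps([list(st["joints"]),list(st["tcp_pos"]),list(st["eef_rot"])])+"\n")
print("t",round(st["time_s"],2),"q",np.round(st["joints"],3).tolist(),"p",np.round(st["tcp_pos"],4).tolist(),"F",np.round(st["ft_force"],1).tolist(),"M",np.round(st["wrist_torque"],2).tolist(),"op",round(st["opening"],3))
E
python3 -c "
from log import *
p,R=grasp_pose('long',back=.1);step(p,R)"
```

```text
time_s: 0.5
tcp_pos: [0.2311, 0.5024, 0.1891]
eef_rot: [-0.411, 0.596, 0.313, 0.614]
ft_force: [0.1, -0.8, -1.0]
opening: 1.003
t 0.5 q [1.1, 0.306, 1.579, -0.135, 1.312, 0.059] p [0.2311, 0.5024, 0.1891] F [0.1, -0.8, -1.0] M [0.04, 0.04, -0.06] op 1.003
N 13 row [0.36, 0.1, -0.2, 0.42, -0.82, -0.18] | total dp mm [  83.6 -246.4 -145.6] rot deg [ 37.8  10.  -20.6]
```

```bash
python3 -c "
from log import *
p,R=grasp_pose('long',back=.16);print(p);step(p,R,8);step(p,R,12)"
```

```text
t 0.5 q [1.1, 0.306, 1.579, -0.135, 1.312, 0.059] p [0.2311, 0.5024, 0.1891] F [0.1, -0.8, -1.0] M [0.04, 0.04, -0.06] op 1.003
[0.37378212 0.2785957  0.19778221]
N 8 row [0.59, 0.16, -0.32, 0.37, -1.28, -0.28] | total dp mm [  28.1 -230.2 -129.3] rot deg [ 37.8  10.  -20.6]
N 12 row [0.39, 0.1, -0.21, 0.26, -0.85, -0.18] | total dp mm [  28.1 -230.2 -129.3] rot deg [ 37.8  10.  -20.6]
```

```bash
python3 -m handwheel '[[[0.39,0.1,-0.21,0.26,-0.85,-0.18,1],[0.39,0.1,-0.21,0.26,-0.85,-0.18,1],[0.39,0.1,-0.21,0.26,-0.85,-0.18,1],[0.39,0.1,-0.21,0.26,-0.85,-0.18,1],[0.39,0.1,-0.21,0.26,-0.85,-0.18,1],[0.39,0.1,-0.21,0.26,-0.85,-0.18,1]]]'
python3 -c "
from log import *
p,R=grasp_pose('long',back=.16);step(p,R,6)"
```

```text
time_s: 1.1
tcp_pos: [0.3228, 0.3955, 0.1753]
eef_rot: [-0.369, 0.629, 0.132, 0.672]
ft_force: [1.1, -0.9, 0.1]
opening: 0.995
t 1.1 q [0.969, 0.312, 1.653, -0.321, 1.335, 0.335] p [0.3228, 0.3955, 0.1753] F [1.1, -0.9, 0.1] M [0.15, 0.05, -0.02] op 0.995
N 6 row [0.38, 0.09, -0.21, 0.21, -0.83, -0.16] | total dp mm [  21.3 -121.1  -40.6] rot deg [ 18.4   4.5 -10. ]
```

```bash
python3 -m handwheel '[[[0.38,0.09,-0.21,0.15,-0.83,-0.16,1],[0.38,0.09,-0.21,0.15,-0.83,-0.16,1],[0.38,0.09,-0.21,0.15,-0.83,-0.16,1],[0.38,0.09,-0.21,0.15,-0.83,-0.16,1],[0.38,0.09,-0.21,0.15,-0.83,-0.16,1],[0.38,0.09,-0.21,0.15,-0.83,-0.16,1]]]'
python3 -c "
from log import *
p,R=grasp_pose('long',back=.1);step(p,R)"
```

```text
time_s: 1.7
tcp_pos: [0.3722, 0.2753, 0.2042]
eef_rot: [-0.315, 0.633, -0.051, 0.705]
ft_force: [-0.8, 0.6, 0.2]
opening: 1.002
t 1.7 q [0.848, 0.279, 1.704, -0.479, 1.432, 0.592] p [0.3722, 0.2753, 0.2042] F [-0.8, 0.6, 0.2] M [0.2, 0.09, -0.01] op 1.002
N 4 row [-0.01, -0.01, 0.02, 0.64, 0.06, 0.03] | total dp mm [64.3  6.   3. ] rot deg [-0.4 -0.3  0.6]
```

```bash
cat > kin.py <<'E'
from h import *
import json
from scipy.optimize import least_squares
D=[json.loads(l) for l in open("log.jsonl")]
E=lambda a,t:Ro.from_euler(a,t).as_matrix()
def fk(q,P,s=(1,1)):
    h,off,a2,a3,d4,d6,w=P
    R1=E('z',q[0]);R2=R1@E('y',q[1]);R3=R2@E('y',q[2]);R4=R3@E('z',s[0]*q[3]);R5=R4@E('y',q[4]);R6=R5@E('z',s[1]*q[5])
    p=np.array([0,0,h])+R1@[0,off,0]+R2@[0,0,a2]+R3@[a3,0,d4]+R5@[w,0,d6]
    return p,R6
if __name__=="__main__":
    for s in((1,1),(1,-1),(-1,1),(-1,-1)):
        Cs=[fk(d[0],[0]*7,s)[1].T@Ro.from_quat(d[2]).as_matrix() for d in D]
        print(s,np.std(Cs,axis=0).max().round(4));
        r=least_squares(lambda P:np.concatenate([fk(d[0],P,s)[0]-d[1] for d in D]),[.2,.07,.3,0,.3,.2,0])
        print(r.x.round(4),np.abs(r.fun).max()); 
    print(Cs[0].round(2))
E
python3 kin.py
```

```text
(1, 1) 0.0
[0.1368 0.0694 0.6297 0.0604 0.4211 0.3645 0.    ] 1.8243262456252296e-09
(1, -1) 0.3448
[0.1368 0.0694 0.6297 0.0604 0.4211 0.3645 0.    ] 1.8243262456252296e-09
(-1, 1) 0.1955
[-1.0706  0.063   2.1635  1.1083  0.4808 -0.3869  0.2343] 0.008710050687427418
(-1, -1) 0.3153
[-1.0706  0.063   2.1635  1.1083  0.4808 -0.3869  0.2343] 0.008710050687427418
[[ 0.01 -0.05 -1.  ]
 [-0.26  0.96 -0.05]
 [ 0.97  0.26 -0.01]]
```

```bash
cat >> kin.py <<'E'
PAR=least_squares(lambda P:np.concatenate([fk(d[0],P)[0]-d[1] for d in D]),[.2,.07,.3,0,.3,.2,0],xtol=1e-14,ftol=1e-14,gtol=1e-14).x
C=fk(D[0][0],PAR)[1].T@Ro.from_quat(D[0][2]).as_matrix()
LO=np.array([-2.89,-.75,.22,-1.18,.11,-2.7]);HI=np.array([2.89,2.08,2.7,4.32,2.71,2.7])
def ik(p,R,q0):
    def f(q):
        a,b=fk(q,PAR); return np.r_[(a-p)*5,Ro.from_matrix((b@C).T@R).as_rotvec()]
    r=least_squares(f,np.clip(q0,LO+.01,HI-.01),bounds=(LO,HI)); return r.x,np.abs(r.fun).max()
E
python3 - <<'E'
from kin import *
print(PAR.round(4))
q0=D[-1][0]
for w in("long","short"):
    for b in(.1,0):
        q,e=ik(*grasp_pose(w,back=b),q0);print(w,b,q.round(2),round(e,5))
for nm,c,z in(("tall",[.561,-.092],.111),("short",[.509,-.2987],.084)):
    for hy in range(-60,140,15):
        out=[]
        for lift in(.14,0):
            q,e=ik(*place_pose(c,z,hy,lift=lift),q0); out+=[q.round(2).tolist(),round(e,4)]
        print(nm,hy,*out)
E
```

```text
[0.1368 0.0694 0.6297 0.0604 0.4211 0.3645 0.    ]
long 0.1 [ 0.79  0.31  1.82 -0.5   1.27  0.61] 0.0
long 0 [ 0.7   0.4   1.97 -0.59  1.03  0.68] 0.0
short 0.1 [ 0.72  0.45  1.58 -0.51  1.33  0.5 ] 0.0
short 0 [ 0.64  0.52  1.72 -0.57  1.11  0.56] 0.0
tall -60 [-0.09, 0.13, 1.88, -0.55, 0.78, 2.7] 0.2223 [-0.18, 0.29, 2.03, -0.53, 0.49, 2.7] 0.3386
tall -45 [-0.09, 0.09, 2.0, -0.69, 0.58, 2.7] 0.1168 [-0.18, 0.27, 2.12, -0.7, 0.32, 2.7] 0.2513
tall -30 [-0.13, 0.06, 2.13, -0.87, 0.34, 2.7] 0.0178 [-0.24, 0.26, 2.2, -0.92, 0.12, 2.7] 0.1789
tall -15 [-0.3, 0.03, 2.18, 0.19, 0.15, 1.35] 0.0 [-0.3, 0.32, 2.39, 3.06, 0.35, -1.52] 0.0
tall 0 [-0.49, 0.03, 2.17, 1.04, 0.4, 0.21] 0.0 [-0.49, 0.32, 2.38, 2.24, 0.44, -1.08] 0.0
tall 15 [-0.63, 0.08, 2.12, 1.06, 0.69, -0.1] 0.0 [-0.63, 0.35, 2.31, 1.69, 0.59, -0.87] 0.0
tall 30 [-0.72, 0.15, 2.03, 0.98, 0.93, -0.28] 0.0 [-0.72, 0.39, 2.21, 1.33, 0.76, -0.78] 0.0
tall 45 [-0.74, 0.24, 1.92, 0.89, 1.14, -0.41] 0.0 [-0.74, 0.44, 2.08, 1.07, 0.93, -0.77] 0.0
tall 60 [-0.73, 0.32, 1.79, 0.79, 1.33, -0.53] 0.0 [-0.73, 0.5, 1.94, 0.88, 1.11, -0.79] 
[... 1092 characters left out ...]
1.09, 0.53, 2.0, 1.03, 0.97, -0.8] 0.0
short 45 [-1.07, 0.41, 1.72, 0.77, 1.36, -0.59] 0.0 [-1.07, 0.59, 1.85, 0.84, 1.14, -0.82] 0.0
short 60 [-1.03, 0.49, 1.58, 0.67, 1.53, -0.69] 0.0 [-1.03, 0.65, 1.71, 0.69, 1.31, -0.87] 0.0
short 75 [-0.97, 0.56, 1.44, 0.57, 1.7, -0.8] 0.0 [-0.97, 0.7, 1.56, 0.57, 1.47, -0.95] 0.0
short 90 [-0.91, 0.62, 1.31, 0.47, 1.84, -0.93] 0.0 [-0.91, 0.76, 1.44, 0.45, 1.61, -1.05] 0.0
short 105 [-0.84, 0.68, 1.2, 0.35, 1.96, -1.08] 0.0 [-0.84, 0.8, 1.33, 0.33, 1.73, -1.17] 0.0
short 120 [-0.76, 0.72, 1.11, 0.23, 2.06, -1.26] 0.0 [-0.76, 0.84, 1.24, 0.2, 1.82, -1.32] 0.0
short 135 [-0.69, 0.75, 1.06, 0.08, 2.11, -1.46] 0.0 [-0.69, 0.86, 1.19, 0.07, 1.88, -1.48] 0.0
```

```bash
python3 -m handwheel '[[[0,0,0,0.8,0.08,0.04,1],[0,0,0,0.8,0.08,0.04,1],[0,0,0.04,0.8,0.08,0.04,1],[0,0,0.04,0.4,0,0,1],[0,0,0,0,0,0,1]]]'
python3 -c "
from log import *
p,R=grasp_pose('long',back=0);step(p,R,6)
for n in('top','side'):
    f=env.grab_frame(n)
    crop(f['color'],*((130,170,160,120) if n=='top' else (170,130,130,100)),5,f'pics/pre_{n}.png')
"
```

```text
time_s: 2.2
tcp_pos: [0.3869, 0.2458, 0.1386]
eef_rot: [-0.311, 0.636, -0.048, 0.705]
ft_force: [0.4, -0.5, -1.0]
opening: 1.002
t 2.2 q [0.782, 0.32, 1.828, -0.505, 1.255, 0.619] p [0.3869, 0.2458, 0.1386] F [0.4, -0.5, -1.0] M [0.17, 0.07, 0.05] op 1.002
N 6 row [-0.01, -0.01, -0.0, 0.61, 0.01, 0.01] | total dp mm [91.1  0.9  1.3] rot deg [-0.6 -0.4 -0.1]
```

View pics/pre_top.png

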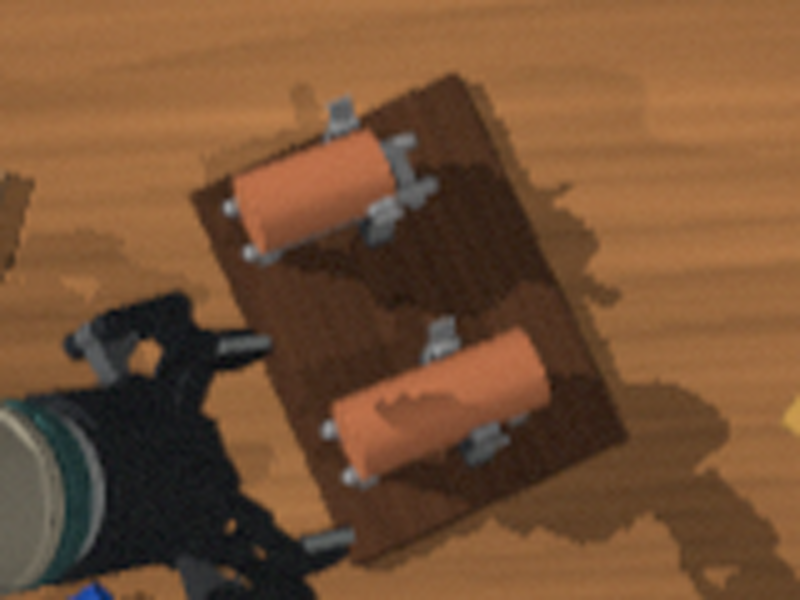

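View pics/pre_side.png

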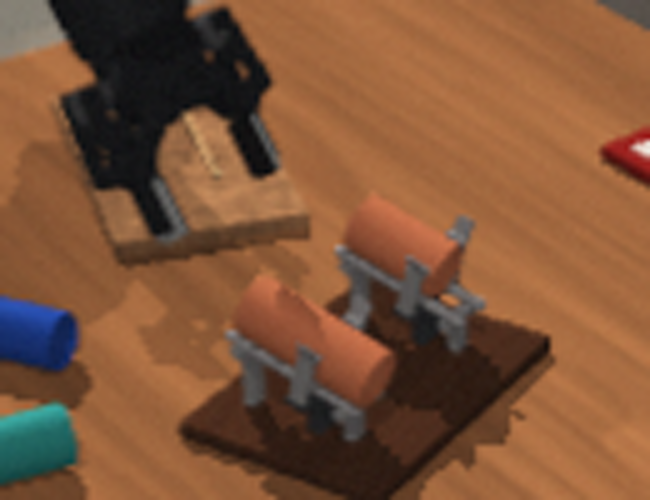

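```bash
python3 -m handwheel '[[[0,0,0,0.8,0.01,0.02,1],[0,0,0,0.8,0.01,0.02,1],[0,0,0,0.8,0.01,0.02,1],[0,0,0,0.6,0,0,1],[0,0,0,0.4,0,0,1],[0,0,0,0.2,0,0,1]]]'
python3 -c "
from log import *
p,R=grasp_pose('long',back=0);step(p,R,2)
"
```

```text
time_s: 2.9
tcp_pos: [0.4111, 0.2126, 0.0641]
eef_rot: [-0.307, 0.63, -0.044, 0.712]
ft_force: [-0.6, -0.8, 0.3]
opening: 0.997
t 2.9 q [0.703, 0.394, 1.95, -0.584, 1.037, 0.68] p [0.4111, 0.2126, 0.0641] F [-0.6, -0.8, 0.3] M [0.26, 0.13, 0.02] op 0.997
N 2 row [-0.05, 0.04, -0.03, 0.13, -0.04, -0.18] | total dp mm [ 6.5 -1.8 -8.8] rot deg [-0.9  0.7 -0.4]
```

```bash
python3 -m handwheel '[[[-0.05,0.04,-0.03,0.13,-0.04,-0.18,1],[-0.05,0.04,-0.03,0.13,-0.04,-0.18,1],[0,0,0,0,0,0,1]]]'
python3 -c "
from log import *
p,R=grasp_pose('long',back=0);step(p,R,2)
"
```

```text
time_s: 3.2
tcp_pos: [0.4049, 0.205, 0.0599]
eef_rot: [-0.315, 0.633, -0.044, 0.706]
ft_force: [-0.3, -0.1, 0.2]
opening: 1.003
t 3.2 q [0.702, 0.396, 1.967, -0.591, 1.033, 0.678] p [0.4049, 0.205, 0.0599] F [-0.3, -0.1, 0.2] M [0.22, 0.11, -0.02] op 1.003
N 2 row [-0.0, 0.0, 0.0, 0.01, 0.0, -0.0] | total dp mm [ 0.7  0.2 -0.1] rot deg [-0.   0.1  0.1]
```

```bash
python3 -c "
from log import *
for n in('top','side'):
    f=env.grab_frame(n)
    crop(f['color'],*((150,180,120,110) if n=='top' else (190,140,110,90)),6,f'pics/at_{n}.png')
"
```

```text
t 3.2 q [0.702, 0.396, 1.967, -0.591, 1.033, 0.678] p [0.4049, 0.205, 0.0599] F [-0.3, -0.1, 0.2] M [0.22, 0.11, -0.02] op 1.003
```

View pics/at_top.png

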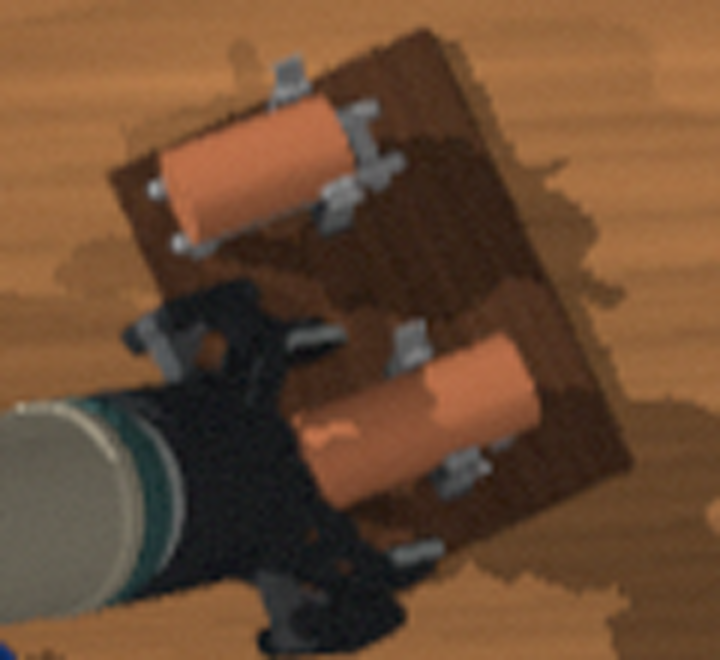

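View pics/at_side.png

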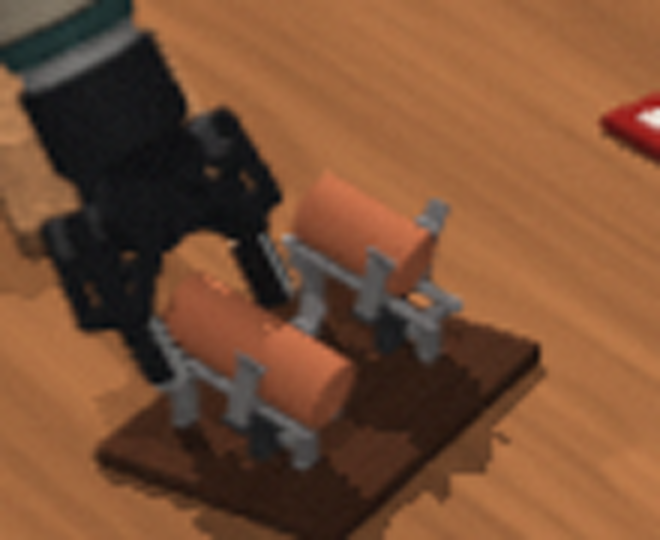

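```bash
python3 -m handwheel '[[[0,0,0,0,0,0.1,1],[0,0,0,0,0,0,-0.2],[0,0,0,0,0,0,-0.2]]]'
python3 -c "from log import *"
python3 -m handwheel '[[[0,0,0,0,0,0,-1],[0,0,0,0,0,0,-1],[0,0,0,0,0,0,-1],[0,0,0,0,0,0,-1]]]'
python3 -c "
from log import *
p,R=grasp_pose('long',back=0);step(p,R,2)
"
```

```text
time_s: 3.6
tcp_pos: [0.4086, 0.2076, 0.0609]
eef_rot: [-0.314, 0.631, -0.044, 0.708]
ft_force: [-0.8, 0.4, 0.2]
opening: 0.692
t 3.6 q [0.701, 0.398, 1.96, -0.591, 1.034, 0.675] p [0.4086, 0.2076, 0.0609] F [-0.8, 0.4, 0.2] M [0.21, 0.1, 0.03] op 0.692
time_s: 4.0
tcp_pos: [0.4079, 0.2067, 0.0613]
eef_rot: [-0.315, 0.632, -0.044, 0.707]
ft_force: [-0.5, 0.1, 0.9]
opening: 0.458
t 4.0 q [0.701, 0.397, 1.96, -0.591, 1.036, 0.675] p [0.4079, 0.2067, 0.0613] F [-0.5, 0.1, 0.9] M [0.12, 0.23, -0.09] op 0.458
N 2 row [-0.01, 0.01, 0.0, 0.04, 0.01, -0.07] | total dp mm [ 2.   0.6 -3.5] rot deg [-0.1  0.2  0.1]
```

```bash
python3 -m handwheel '[[[0,0,0,-0.2,-0.2,0,-1],[0,0,0,-0.2,-0.2,0,-1],[0,0,0,-0.3,-0.3,0,-1],[0,0,0,-0.3,-0.3,0,-1],[0,0,0,-0.4,-0.4,0,-1],[0,0,0,-0.4,-0.4,0,-1],[0,0,0,-0.4,-0.4,0,-1],[0,0,0,-0.4,-0.4,0,-1]]]'
python3 -c "
from log import *
p,R=grasp_pose('long',back=0);step(p,R,2)
for n in('top','side'):
    f=env.grab_frame(n)
    crop(f['color'],*((140,170,130,120) if n=='top' else (180,120,120,110)),6 if n=='side' else 5,f'pics/pull_{n}.png')
"
```

```text
time_s: 4.8
tcp_pos: [0.4176, 0.1834, 0.1566]
eef_rot: [-0.314, 0.632, -0.043, 0.707]
ft_force: [0.0, 0.3, -1.9]
opening: 0.455
t 4.8 q [0.651, 0.259, 1.867, -0.545, 1.209, 0.499] p [0.4176, 0.1834, 0.1566] F [0.0, 0.3, -1.9] M [0.33, 0.16, -0.0] op 0.455
N 2 row [-0.0, 0.01, -0.0, 1.44, 1.4, -0.07] | total dp mm [72.  70.1 -3.8] rot deg [-0.   0.2 -0. ]
```

View pics/pull_side.png

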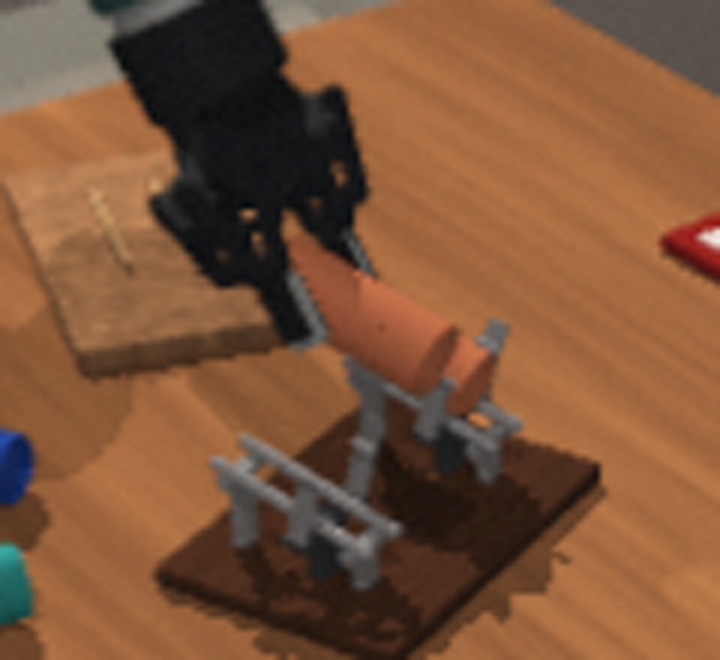

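View pics/pull_top.png

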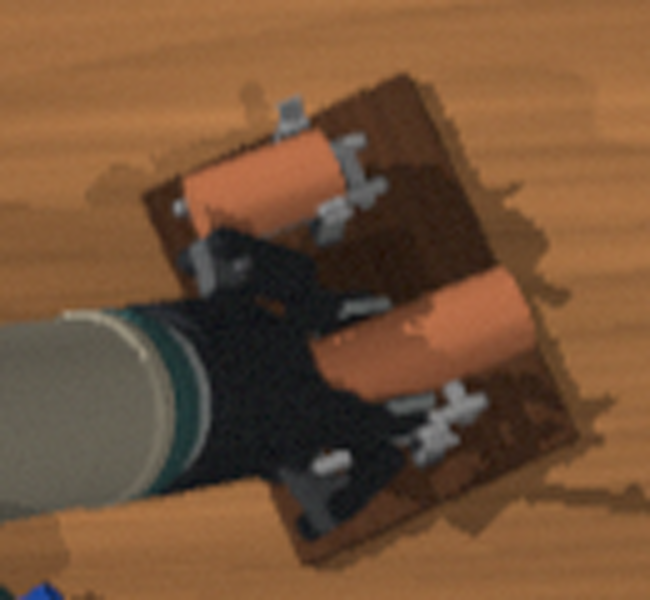

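```bash
python3 -c "
from log import *
p,R=place_pose([.46,.14],.30,113);print(p);step(p,R,12)"
```

```text
t 4.9 q [0.651, 0.258, 1.865, -0.546, 1.208, 0.5] p [0.4188, 0.1839, 0.1576] F [0.7, 0.4, -2.4] M [0.28, 0.1, -0.01] op 0.463
[0.45392165 0.15431969 0.25844365]
N 12 row [-0.0, 0.01, 0.78, -0.37, -0.12, 0.07] | total dp mm [-66.8 -85.7  21.6] rot deg [-0.   0.5 74.9]
```

```bash
python3 -m handwheel '[[[0,0,0.3,-0.5,-0.3,0,-1],[0,0,0.6,-0.5,-0.3,0.07,-1],[0,0,0.78,-0.4,-0.2,0.07,-1],[0,0,0.78,-0.4,-0.12,0.07,-1],[0,0,0.78,-0.4,-0.12,0.07,-1],[0,0,0.78,-0.3,-0.12,0.07,-1],[0,0,0.78,-0.3,-0.12,0.07,-1],[0,0,0.78,-0.3,-0.12,0.07,-1]]]'
python3 -c "
from log import *
p,R=place_pose([.46,.14],.30,113);print(p);step(p,R)
p,R=place_pose([.561,-.092],.111,95,lift=.14);print(p);step(p,R)"
```

```text
time_s: 5.7
tcp_pos: [0.4312, 0.1789, 0.2423]
eef_rot: [-0.045, 0.704, 0.242, 0.666]
ft_force: [-0.6, 0.6, -2.3]
opening: 0.457
t 5.7 q [0.031, 0.131, 1.705, 0.27, 1.414, -0.439] p [0.4312, 0.1789, 0.2423] F [-0.6, 0.6, -2.3] M [-0.21, -0.02, 0.01] op 0.457
[0.45392165 0.15431969 0.25844365]
N 5 row [0.02, -0.0, 0.72, -0.23, -0.17, 0.09] | total dp mm [-24.3 -25.9  11.1] rot deg [ 0.7 -0.1 28.7]
[ 0.55964417 -0.07650285  0.20944365]
N 15 row [0.14, -0.08, 0.24, -0.3, -0.7, 0.15] | total dp mm [ -48.7 -283.3   15. ] rot deg [16.4 -9.3 28.4]
```

```bash
python3 -m handwheel '[[[0.02,0,0.72,-0.23,-0.17,0.09,-1],[0.02,0,0.72,-0.23,-0.17,0.09,-1],[0.02,0,0.72,-0.23,-0.17,0.09,-1],[0.02,0,0.72,-0.23,-0.17,0.09,-1],[0,0,0.4,-0.1,-0.1,0.09,-1]]]'
python3 -c "
from log import *
p,R=place_pose([.561,-.092],.111,95,lift=.15);print(p);step(p,R)"
```

```text
time_s: 6.2
tcp_pos: [0.4548, 0.1524, 0.2569]
eef_rot: [0.126, 0.695, 0.387, 0.593]
ft_force: [-0.0, -0.0, -1.2]
opening: 0.455
t 6.2 q [-0.267, 0.301, 1.662, 0.577, 1.685, -0.752] p [0.4548, 0.1524, 0.2569] F [-0.0, -0.0, -1.2] M [-0.41, -0.19, 0.07] op 0.455
[ 0.55964417 -0.07650285  0.21944365]
N 11 row [0.15, -0.14, 0.02, -0.53, -0.74, 0.16] | total dp mm [-145.8 -208.5    7.5] rot deg [ 12.9 -12.3   1.5]
```

```bash
python3 -m handwheel '[[[0.15,-0.14,0.02,-0.53,-0.74,0.16,-1],[0.15,-0.14,0.02,-0.53,-0.74,0.16,-1],[0.15,-0.14,0.02,-0.53,-0.74,0.16,-1],[0.15,-0.14,0.02,-0.53,-0.74,0.16,-1],[0.15,-0.14,0.02,-0.53,-0.74,0.16,-1],[0.15,-0.14,0.02,-0.53,-0.74,0.16,-1],[0.15,-0.14,0.02,-0.53,-0.74,0.16,-1],[0.15,-0.14,0.02,-0.53,-0.74,0.16,-1]]]'
python3 -c "
from log import *
p,R=place_pose([.561,-.092],.111,95,lift=.14);print(p);step(p,R)"
```

```text
time_s: 7.0
tcp_pos: [0.5389, -0.0193, 0.2213]
eef_rot: [0.216, 0.679, 0.318, 0.626]
ft_force: [0.2, -0.7, -0.1]
opening: 0.458
t 7.0 q [-0.543, 0.456, 1.521, 0.564, 1.717, -0.777] p [0.5389, -0.0193, 0.2213] F [0.2, -0.7, -0.1] M [-0.45, -0.1, -0.0] op 0.458
[ 0.55964417 -0.07650285  0.20944365]
N 3 row [0.1, -0.15, 0.02, -0.45, -0.67, 0.17] | total dp mm [-33.7 -50.7  11.4] rot deg [ 2.4 -3.6  0.4]
```

```bash
python3 -m handwheel '[[[0.1,-0.15,0.02,-0.45,-0.67,0.17,-1],[0.1,-0.15,0.02,-0.45,-0.67,0.17,-1],[0.1,-0.15,0.02,-0.45,-0.67,0.17,-1],[0,0,0,0,0,0,-1],[0,0,0,0,0,0,-1]]]'
python3 -c "
from log import *
p,R=place_pose([.561,-.092],.111,95,lift=.14);print(p);step(p,R)
d={}
for n in('top','side'):
    f=env.grab_frame(n);d[n]=f
    crop(f['color'],*((280,130,130,110) if n=='top' else (270,140,130,130)),6 if n=='top' else 4.5,f'pics/ab_{n}.png')
pickle.dump(d,open('f1.pkl','wb'))
"
```

```text
time_s: 7.5
tcp_pos: [0.5609, -0.0838, 0.2058]
eef_rot: [0.245, 0.664, 0.297, 0.641]
ft_force: [-0.3, 1.0, -0.7]
opening: 0.456
t 7.5 q [-0.633, 0.512, 1.467, 0.571, 1.717, -0.792] p [0.5609, -0.0838, 0.2058] F [-0.3, 1.0, -0.7] M [-0.41, -0.04, 0.05] op 0.456
[ 0.55964417 -0.07650285  0.20944365]
N 1 row [-0.05, 0.03, -0.01, 0.11, 0.31, -0.03] | total dp mm [ 2.6  7.7 -0.7] rot deg [-0.4  0.2 -0.1]
```

View pics/ab_side.png

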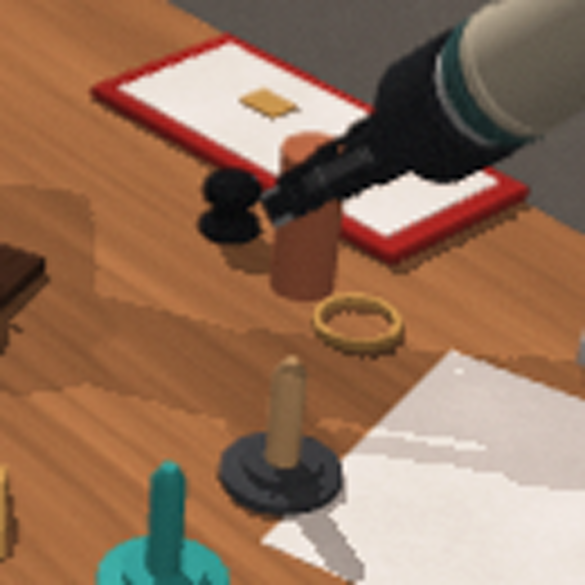

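View pics/ab_top.png

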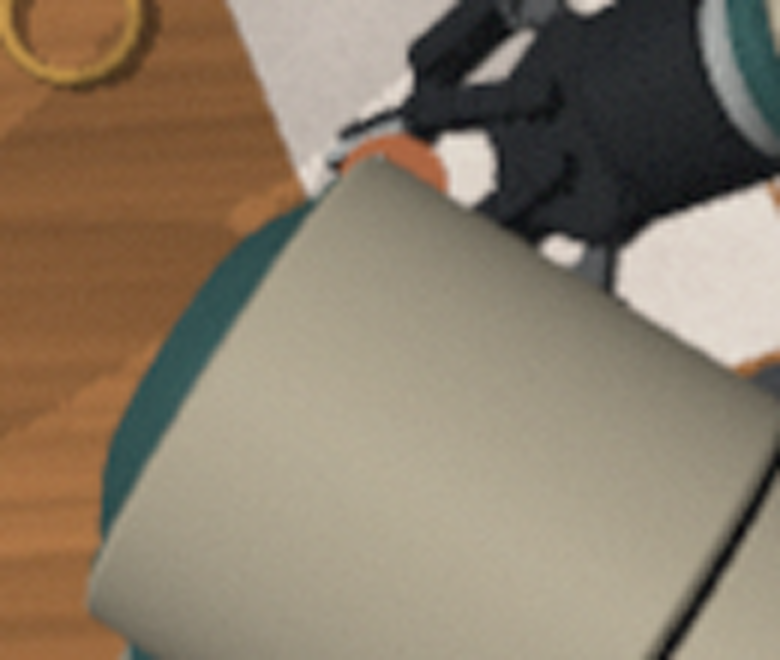

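```bash
cat >> h.py <<'E'
def held(st,phi=45,depth=.003,L=.095):
    R=Ro.from_quat(st["eef_rot"]).as_matrix();f,y=R[:,0],R[:,1]
    p=np.radians(phi)
    # u = cos f + ? y : f=cos u - sin m ; y=-sin u... solved numerically by sign
    g=np.array(st["tcp_pos"])-f*(.019+depth)
    u=np.cos(p)*f-np.sin(p)*y
    return g-.026*u,u
E
python3 - <<'E'
from log import *
d=pickle.load(open('f1.pkl','rb'));f=d['side']
A,u=held(st);print(A.round(4),u.round(3))
h=cv2.cvtColor(f["color"],cv2.COLOR_RGB2HSV)
m=((h[...,0]<11)&(h[...,1]>100)&(h[...,2]>60)).astype(np.uint8)*255
x,y,w,hh=320,165,32,46
cs,_=cv2.findContours(m[y:y+hh,x:x+w],cv2.RETR_EXTERNAL,cv2.CHAIN_APPROX_NONE)
c=max(cs,key=cv2.contourArea).reshape(-1,2)+[x,y]
print("mask bbox",c.min(0),c.max(0))
# predicted silhouette
e1=np.cross(u,[1,0,0]);e1/=np.linalg.norm(e1);e2=np.cross(u,e1);t=np.linspace(0,6.28,60)
ring=.02*(np.cos(t)[:,None]*e1+np.sin(t)[:,None]*e2)
P=proj(f,np.r_[A+ring,A+.095*u+ring]);print("pred bbox",P.min(0),P.max(0))
# row-wise edges in lower half
for r in range(192,207,3):
    cc=np.where(m[r,x:x+w])[0]+x; print(r,cc.min(),cc.max())
hull=cv2.convexHull(P.astype(np.float32)).reshape(-1,2)
im=np.zeros(m.shape,np.uint8);cv2.fillConvexPoly(im,np.round(hull).astype(int),1)
for r in range(192,207,3):
    cc=np.where(im[r])[0]; print(r,cc.min(),cc.max())
E
```

```text
t 7.6 q [-0.632, 0.511, 1.468, 0.571, 1.717, -0.792] p [0.5608, -0.0832, 0.2059] F [0.4, -0.8, -1.3] M [-0.48, 0.01, -0.0] op 0.456
[ 0.5622 -0.0988  0.2475] [-0.002  0.001 -1.   ]
mask bbox [330 184] [351 206]
pred bbox [330.32658698 168.93160199] [348.19632515 207.0696861 ]
192 331 351
195 330 351
198 330 344
201 330 343
204 331 343
192 331 346
195 331 346
198 330 346
201 330 345
204 331 345
```

```bash
python3 - <<'E'
from h import *
d=pickle.load(open('f0.pkl','rb'));S,T=d['side'],d['top']
print(onplane(S,[[334.2,219.6]],.089),onplane(T,[[335.7,178.8]],.088))
# predicted pegs
for c,z in(([.561,-.092],.090),([.509,-.2987],.059)):
    for f in(S,T): print(proj(f,[[*c,z],[*c,.008]]).round(1).tolist())
crop(T["color"],320,165,120,60,6,"pics/pegT.png");crop(S["color"],310,210,90,100,6,"pics/pegS.png")
E
```

```text
[[ 0.56645161 -0.0868743   0.089     ]] [[ 0.56473135 -0.09333945  0.088     ]]
[[334.0, 220.8], [331.9, 244.0]]
[[335.3, 180.1], [332.2, 188.7]]
[[373.2, 275.7], [370.8, 290.7]]
[[419.7, 199.5], [414.5, 204.2]]
```

View pics/pegT.png

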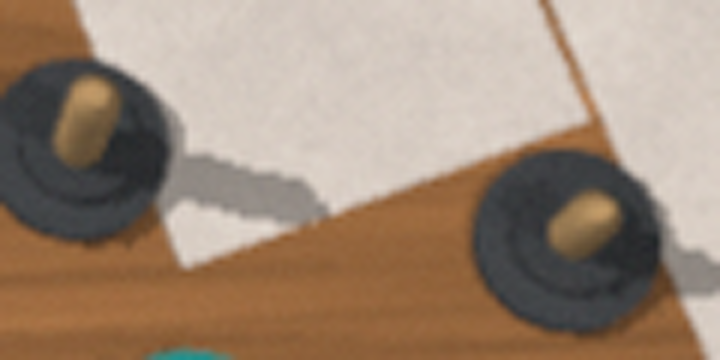

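View pics/pegS.png

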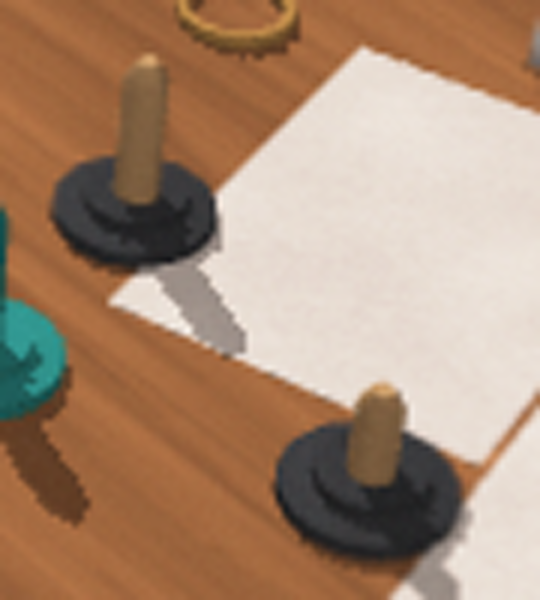

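```bash
python3 -c "
from log import *
p,R=place_pose([.562,-.0915],.111,95,lift=.095);step(p,R,4)
p2,R=place_pose([.562,-.0915],.111,95,lift=.085);print((R.T@(p2-p)/.025).round(3))"
```

```text
t 7.6 q [-0.632, 0.511, 1.468, 0.571, 1.717, -0.792] p [0.5608, -0.0832, 0.2059] F [0.4, -0.8, -1.3] M [-0.48, 0.01, -0.0] op 0.456
N 4 row [-0.01, 0.01, -0.0, 0.34, -0.24, 0.0] | total dp mm [ 34.4 -24.3   0.5] rot deg [-0.4  0.2 -0.1]
[ 0.283 -0.283  0.   ]
```

```bash
python3 -m handwheel '[[[-0.01,0.01,0,0.34,-0.24,0,-1],[-0.01,0.01,0,0.34,-0.24,0,-1],[-0.01,0.01,0,0.34,-0.24,0,-1],[-0.01,0.01,0,0.3,-0.24,0,-1],[0,0,0,0,0,0,-1],[0,0,0,0,0,0,-1]]]'
python3 -c "
from log import *
p,R=place_pose([.562,-.0915],.111,95,lift=.095);step(p,R,1);print(held(st))"
```

```text
time_s: 8.2
tcp_pos: [0.5591, -0.0727, 0.1624]
eef_rot: [0.241, 0.666, 0.301, 0.639]
ft_force: [0.1, -0.0, -1.0]
opening: 0.457
t 8.2 q [-0.618, 0.546, 1.527, 0.567, 1.639, -0.84] p [0.5591, -0.0727, 0.1624] F [0.1, -0.0, -1.0] M [-0.5, -0.04, 0.0] op 0.457
N 1 row [0.02, -0.05, -0.02, -0.16, -0.04, 0.05] | total dp mm [-3.9 -1.   1.2] rot deg [ 0.1 -0.4 -0.1]
(array([ 0.56069919, -0.08825955,  0.2038681 ]), array([-0.00326841,  0.00226847, -0.99999209]))
```

```bash
python3 -m handwheel '[[[0.02,-0.05,-0.02,-0.12,-0.04,0.05,-1],[0,0,0,0,0,0,-1],[0,0,0,0,0,0,-1]]]'
python3 -c "
from log import *
p,R=place_pose([.562,-.0915],.111,95,lift=.095);step(p,R,1);print(held(st))
f=env.grab_frame('side');crop(f['color'],290,160,90,110,5.4,'pics/ab2.png')"
```

```text
time_s: 8.5
tcp_pos: [0.5612, -0.0759, 0.1644]
eef_rot: [0.242, 0.664, 0.298, 0.642]
ft_force: [0.7, 1.1, -1.2]
opening: 0.46
t 8.5 q [-0.622, 0.544, 1.523, 0.569, 1.638, -0.837] p [0.5612, -0.0759, 0.1644] F [0.7, 1.1, -1.2] M [-0.5, -0.05, 0.04] op 0.46
N 1 row [-0.0, 0.01, 0.01, -0.0, -0.0, -0.02] | total dp mm [-0.1 -0.  -0.6] rot deg [-0.   0.1  0.1]
(array([ 0.56247059, -0.09132686,  0.20594663]), array([ 1.38812777e-03, -9.09043064e-04, -9.99998623e-01]))
```

View pics/ab2.png

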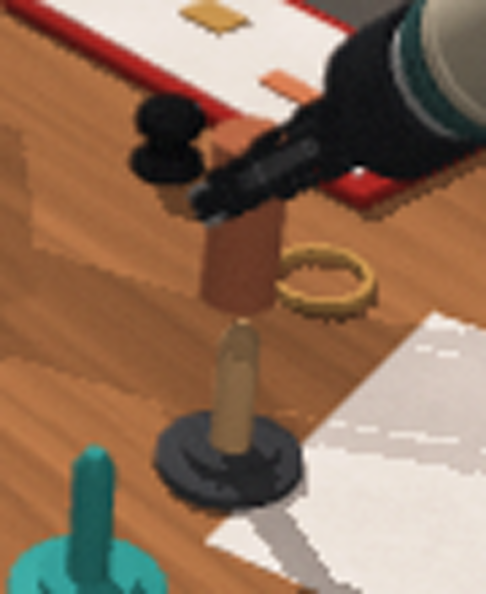

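```bash
python3 -m handwheel '[[[0,0,0,0.25,-0.25,0,-1],[0,0,0,0.25,-0.25,0,-1],[0,0,0,0.25,-0.25,0,-1],[0,0,0,0,0,0,-1]]]'
python3 -c "
from log import *
print(held(st))
p,R=place_pose([.562,-.0915],.111,95,lift=.045);step(p,R,3)"
```

```text
time_s: 8.95
tcp_pos: [0.5613, -0.0763, 0.1357]
eef_rot: [0.241, 0.664, 0.298, 0.642]
ft_force: [-0.4, -0.7, -1.7]
opening: 0.454
t 8.95 q [-0.622, 0.571, 1.552, 0.567, 1.588, -0.869] p [0.5613, -0.0763, 0.1357] F [-0.4, -0.7, -1.7] M [-0.42, 0.01, 0.05] op 0.454
(array([ 0.56251791, -0.09175982,  0.17730291]), array([ 0.00215209, -0.00208736, -0.99999551]))
N 3 row [0.0, 0.01, 0.01, 0.2, -0.2, -0.01] | total dp mm [ 15.4 -14.7  -0.6] rot deg [0.  0.2 0.1]
```

```bash
python3 -m handwheel '[[[0,0.01,0,0.25,-0.25,0,-1],[0,0.01,0,0.25,-0.25,-0.01,-1],[0,0,0.01,0.25,-0.25,-0.01,-1],[0,0,0,0.25,-0.25,0,-1],[0,0,0,0,0,0,-1]]]'
python3 -c "
from log import *
print(held(st))
p,R=place_pose([.562,-.0915],.111,95,lift=.005);step(p,R,3)"
```

```text
time_s: 9.45
tcp_pos: [0.5606, -0.0762, 0.0963]
eef_rot: [0.242, 0.665, 0.299, 0.64]
ft_force: [-1.0, 0.0, -1.2]
opening: 0.458
t 9.45 q [-0.622, 0.615, 1.585, 0.566, 1.527, -0.909] p [0.5606, -0.0762, 0.0963] F [-1.0, 0.0, -1.2] M [-0.47, -0.06, 0.0] op 0.458
(array([ 0.56197868, -0.09174646,  0.13787373]), array([-1.46757566e-03,  2.19581212e-05, -9.99998923e-01]))
N 3 row [-0.0, -0.0, -0.0, 0.21, -0.2, 0.0] | total dp mm [ 15.6 -15.3   0.1] rot deg [-0.  -0.1 -0. ]
```

```bash
python3 -m handwheel '[[[0,0,0,0.25,-0.25,0,-1],[0,0,0,0.2,-0.2,0,-1],[0,0,0,0.12,-0.12,0,-1],[0,0,0,0,0,0,-1]]]'
python3 -c "
from log import *
print(held(st))
p,R=place_pose([.562,-.0915],.111,95,lift=.0);step(p,R,3)"
```

```text
time_s: 9.85
tcp_pos: [0.5608, -0.0763, 0.0744]
eef_rot: [0.242, 0.665, 0.299, 0.64]
ft_force: [0.2, 0.1, -1.6]
opening: 0.456
t 9.85 q [-0.622, 0.641, 1.602, 0.568, 1.491, -0.932] p [0.5608, -0.0763, 0.0744] F [0.2, 0.1, -1.6] M [-0.49, -0.02, 0.02] op 0.456
(array([ 0.56216084, -0.09183344,  0.11592039]), array([-1.15329242e-03,  1.49825616e-04, -9.99999324e-01]))
N 3 row [-0.0, -0.0, -0.0, 0.05, -0.04, -0.0] | total dp mm [ 3.7 -3.2 -0.1] rot deg [-0. -0. -0.]
```

```bash
for i in 1 ; do python3 -m handwheel '[[[0,0,0,0.06,-0.06,0,-1],[0,0,0,0.06,-0.06,0,-1],[0,0,0,0,0,0,-1]]]'; done
python3 -c "
from log import *
print(held(st))"
```

```text
time_s: 10.15
tcp_pos: [0.561, -0.0762, 0.0709]
eef_rot: [0.242, 0.664, 0.299, 0.641]
ft_force: [-0.2, -0.8, -1.5]
opening: 0.458
t 10.15 q [-0.622, 0.645, 1.605, 0.569, 1.486, -0.937] p [0.561, -0.0762, 0.0709] F [-0.2, -0.8, -1.5] M [-0.48, -0.09, -0.0] op 0.458
(array([ 0.56236396, -0.09174509,  0.11240156]), array([-1.98519291e-04,  1.04332963e-03, -9.99999436e-01]))
```

```bash
python3 -m handwheel '[[[0,0,0,0.06,-0.06,0,-1],[0,0,0,0.03,-0.03,0,-1],[0,0,0,0,0,0,-1]]]'
python3 -c "
from log import *
print(held(st))"
```

```text
time_s: 10.45
tcp_pos: [0.5611, -0.0762, 0.0709]
eef_rot: [0.242, 0.664, 0.3, 0.641]
ft_force: [0.2, 0.6, -2.2]
opening: 0.454
t 10.45 q [-0.623, 0.646, 1.605, 0.57, 1.487, -0.94] p [0.5611, -0.0762, 0.0709] F [0.2, 0.6, -2.2] M [-0.44, 0.0, -0.05] op 0.454
(array([ 0.56236781, -0.0918631 ,  0.11244736]), array([ 0.00183052,  0.00323389, -0.9999931 ]))
```

```bash
python3 -m handwheel '[[[0,0,0,0.12,-0.12,0,-1]]]'
python3 -c "
from log import *
print(held(st))
f=env.grab_frame('side');crop(f['color'],290,180,90,90,6,'pics/seat1.png');print(env.get_state()['ft_force'],env.get_state()['tcp_pos'])"
```

```text
time_s: 10.55
tcp_pos: [0.5612, -0.0754, 0.0706]
eef_rot: [0.243, 0.662, 0.303, 0.641]
ft_force: [-4.0, -10.8, 32.3]
opening: 0.457
t 10.55 q [-0.624, 0.648, 1.605, 0.574, 1.488, -0.945] p [0.5612, -0.0754, 0.0706] F [-4.0, -10.8, 32.3] M [1.71, 1.03, 0.59] op 0.457
(array([ 0.5624614 , -0.09124237,  0.11199556]), array([ 0.00334758,  0.0085734 , -0.99995764]))
[-3.20537533 -4.45627873 18.64786188] [ 0.56119766 -0.0756884   0.07067916]
```

View pics/seat1.png

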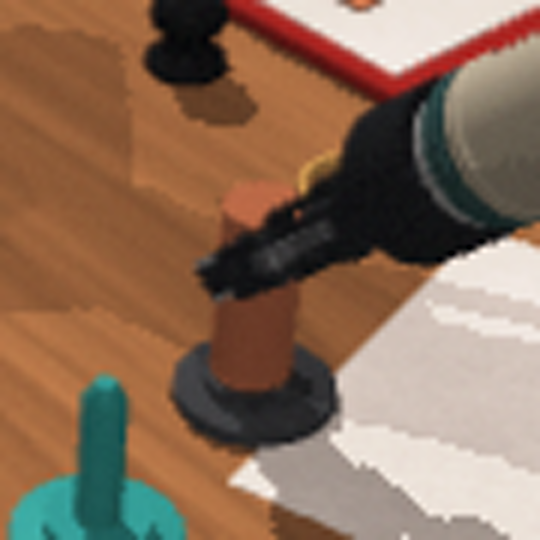

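```bash
python3 -m handwheel '[[[0,0,0,-0.02,0.02,0,-1],[0,0,0,0,0,0,-1],[0,0,0,0,0,0,-1]]]'
python3 -c "
from log import *
print(held(st))"
python3 -m handwheel '[[[0,0,0,0,0,0,-0.02],[0,0,0,0,0,0,0.1],[0,0,0,0,0,0,0.5],[0,0,0,0,0,0,1],[0,0,0,0,0,0,1],[0,0,0,0,0,0,1]]]'
python3 -c "
from log import *
print(held(st))"
```

```text
time_s: 10.9
tcp_pos: [0.5618, -0.0764, 0.0715]
eef_rot: [0.243, 0.662, 0.302, 0.642]
ft_force: [-0.5, -0.8, -1.8]
opening: 0.456
t 10.9 q [-0.625, 0.646, 1.604, 0.574, 1.488, -0.944] p [0.5618, -0.0764, 0.0715] F [-0.5, -0.8, -1.8] M [-0.45, 0.03, -0.01] op 0.456
(array([ 0.56294456, -0.09213457,  0.11294509]), array([ 0.00552132,  0.00632739, -0.99996474]))
time_s: 11.5
tcp_pos: [0.5615, -0.0753, 0.0704]
eef_rot: [0.243, 0.662, 0.303, 0.641]
ft_force: [-0.0, -0.6, -0.4]
opening: 0.994
t 11.5 q [-0.623, 0.648, 1.606, 0.574, 1.487, -0.944] p [0.5615, -0.0753, 0.0704] F [-0.0, -0.6, -0.4] M [-0.35, -0.06, -0.03] op 0.994
(array([ 0.56275786, -0.09110667,  0.11179557]), array([ 0.00358139,  0.00832602, -0.99995892]))
```

```bash
python3 -m handwheel '[[[0,0,0,-0.4,0,0,1],[0,0,0,-0.6,0,0,1],[0,0,0,-0.8,0,0,1],[0,0,0,-0.8,0,0,1],[0,0,0,-0.8,0,0,1],[0,0,0,-0.8,0,0,1],[0,0,0,-0.8,0,0,1]]]'
python3 -c "
from log import *
p,R=grasp_pose('short',back=.16);print(p);step(p,R)
f=env.grab_frame('side');crop(f['color'],290,180,90,90,6,'pics/seat2.png')"
```

```text
time_s: 12.2
tcp_pos: [0.5682, -0.1677, 0.1626]
eef_rot: [0.244, 0.663, 0.303, 0.639]
ft_force: [0.7, 0.3, 0.5]
opening: 1.0
t 12.2 q [-0.72, 0.624, 1.375, 0.524, 1.751, -0.881] p [0.5682, -0.1677, 0.1626] F [0.7, 0.3, 0.5] M [-0.33, -0.01, -0.05] op 1.0
[0.48435694 0.32521339 0.19778221]
N 19 row [-0.12, 0.02, -0.49, 0.12, 1.13, 0.08] | total dp mm [331.1 374.2 -39.1] rot deg [-18.8   2.6 -74.9]
```

View pics/seat2.png

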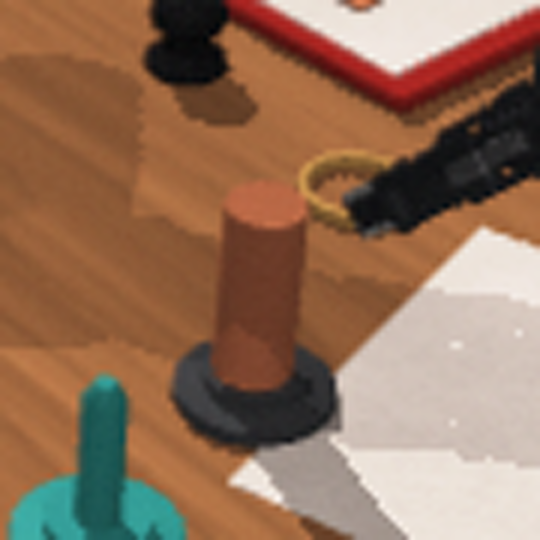

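```bash
python3 -m handwheel '[[[0,0,0,-0.7,0.7,0,1],[0,0,0,-0.7,0.7,0,1],[0,0,0,-0.7,0.7,0,1],[0,0,0,-0.7,0.7,0,1],[0,0,0,-0.7,0.7,0,1],[0,0,0,-0.7,0.7,0,1],[0,0,0,-0.5,0.5,0,1]]]'
python3 -c "
from log import *
p,R=grasp_pose('short',back=.20);p=p+.0035*RR[:,1];p[2]=.29;print(p);step(p,R,24)
from kin import *
q=st['joints']
q1,e=ik(p,R,q);print(q1.round(2),e)"
```

```text
time_s: 12.95
tcp_pos: [0.5674, -0.173, 0.3351]
eef_rot: [0.245, 0.663, 0.301, 0.64]
ft_force: [0.6, -0.4, -0.3]
opening: 0.998
t 12.95 q [-0.727, 0.518, 1.13, 0.585, 2.05, -0.688] p [0.5674, -0.173, 0.3351] F [0.6, -0.4, -0.3] M [-0.31, -0.02, 0.0] op 0.998
[0.47981242 0.34500221 0.29      ]
N 24 row [-0.1, 0.01, -0.39, 0.23, 0.92, 0.05] | total dp mm [404.4 335.5 -43.1] rot deg [-19.1   2.7 -74.7]
[ 0.79  0.39  1.3  -0.48  1.65  0.4 ] 1.3877787807814457e-15
```

```bash
python3 -m handwheel '[[[-0.1,0,-0.9,0,0,0,1],[-0.1,0,-0.9,0,0,0,1],[-0.1,0,-0.9,0,0,0,1],[-0.1,0,-0.9,0,0.2,0,1],[-0.1,0,-0.9,0,0.4,0,1],[-0.1,0,-0.9,0,0.5,0,1],[-0.1,0,-0.9,0,0.5,0,1],[-0.1,0,-0.9,0,0.5,0,1]]]'
python3 -c "
from log import *
p,R=grasp_pose('short',back=.20);p=p+.0035*RR[:,1];p[2]=.29;print(p);step(p,R,24)"
```

```text
time_s: 13.75
tcp_pos: [0.5599, -0.1284, 0.3437]
eef_rot: [-0.15, 0.677, -0.026, 0.72]
ft_force: [0.4, -0.6, -0.6]
opening: 1.003
t 13.75 q [-0.208, 0.169, 1.405, -0.222, 1.437, -0.369] p [0.5599, -0.1284, 0.3437] F [0.4, -0.6, -0.6] M [0.08, 0.11, 0.02] op 1.003
[0.47981242 0.34500221 0.29      ]
N 24 row [-0.06, -0.01, -0.08, -0.21, 0.77, 0.09] | total dp mm [-68.8 478.2   4.8] rot deg [-12.4  -2.6 -15.1]
```

```bash
python3 -m handwheel '[[[-0.06,-0.01,-0.08,-0.21,0.77,0.09,1],[-0.06,-0.01,-0.08,-0.21,0.77,0.09,1],[-0.06,-0.01,-0.08,-0.21,0.8,0.09,1],[-0.06,-0.01,-0.08,-0.21,0.8,0.09,1],[-0.06,-0.01,-0.08,-0.21,0.8,0.09,1],[-0.06,-0.01,-0.08,-0.21,0.8,0.09,1],[-0.06,-0.01,-0.08,-0.21,0.8,0.09,1],[-0.06,-0.01,-0.08,-0.21,0.8,0.09,1]]]'
python3 -m handwheel '[[[-0.06,-0.01,-0.08,-0.21,0.8,0.09,1],[-0.06,-0.01,-0.08,-0.21,0.8,0.09,1],[-0.06,-0.01,-0.08,-0.21,0.8,0.09,1],[-0.06,-0.01,-0.08,-0.21,0.8,0.09,1],[-0.06,-0.01,-0.08,-0.21,0.8,0.09,1],[-0.06,-0.01,-0.08,-0.21,0.8,0.09,1]]]'
python3 -c "
from log import *
p,R=grasp_pose('short',back=.20);p=p+.0035*RR[:,1];p[2]=.29;print(p);step(p,R)
p,R=grasp_pose('short',back=.16);p=p+.0035*RR[:,1];print(p);step(p,R)"
```

```text
time_s: 14.55
tcp_pos: [0.535, 0.0472, 0.3387]
eef_rot: [-0.208, 0.665, -0.032, 0.717]
ft_force: [0.3, -0.1, 0.1]
opening: 1.002
time_s: 15.15
tcp_pos: [0.5099, 0.1748, 0.3237]
eef_rot: [-0.248, 0.656, -0.038, 0.712]
ft_force: [0.6, 0.0, 0.2]
opening: 1.0
t 15.15 q [0.473, 0.22, 1.431, -0.412, 1.548, 0.189] p [0.5099, 0.1748, 0.3237] F [0.6, 0.0, 0.2] M [0.19, 0.06, -0.0] op 1.0
[0.47981242 0.34500221 0.29      ]
N 9 row [-0.07, -0.02, -0.09, -0.2, 0.75, 0.13] | total dp mm [-37.9 170.5  22.4] rot deg [-5.1 -1.5 -6.2]
[0.48758204 0.32657307 0.19778221]
N 10 row [-0.06, -0.02, -0.08, 0.18, 0.76, 0.12] | total dp mm [ 54.5 189.5  22.7] rot deg [-5.1 -1.5 -6.2]
```

```bash
python3 -m handwheel '[[[-0.07,-0.02,-0.09,-0.2,0.75,0.13,1],[-0.07,-0.02,-0.09,-0.2,0.75,0.13,1],[-0.07,-0.02,-0.09,-0.2,0.75,0.13,1],[-0.07,-0.02,-0.09,-0.2,0.75,0.13,1],[-0.07,-0.02,-0.09,-0.2,0.75,0.13,1],[-0.07,-0.02,-0.09,-0.2,0.75,0.13,1],[-0.07,-0.02,-0.09,0,0.75,0.13,1],[-0.07,-0.02,-0.09,0.2,0.75,0.13,1]]]'
python3 -c "
from log import *
p,R=grasp_pose('short',back=.12);p=p+.0035*RR[:,1];print(p);step(p,R)"
```

```text
time_s: 15.95
tcp_pos: [0.4811, 0.327, 0.2793]
eef_rot: [-0.31, 0.636, -0.044, 0.706]
ft_force: [0.5, 0.7, 0.3]
opening: 1.0
t 15.95 q [0.766, 0.379, 1.349, -0.477, 1.613, 0.403] p [0.4811, 0.327, 0.2793] F [0.5, 0.7, 0.3] M [0.23, 0.07, -0.04] op 1.0
[0.49535165 0.30814394 0.16314119]
N 6 row [-0.01, -0.0, -0.01, 0.75, 0.25, 0.04] | total dp mm [112.3  37.4   6. ] rot deg [-0.4 -0.2 -0.5]
```

```bash
python3 -m handwheel '[[[-0.01,0,-0.01,0.75,0.25,0.04,1],[-0.01,0,-0.01,0.75,0.25,0.04,1],[-0.01,0,-0.01,0.75,0.25,0.04,1],[-0.01,0,-0.01,0.75,0.25,0.04,1],[-0.01,0,-0.01,0.7,0.25,0.04,1],[0,0,0,0.4,0.15,0.04,1],[0,0,0,0,0,0,1]]]'
python3 -c "
from log import *
p,R=grasp_pose('short',back=.0);p=p+.0035*RR[:,1];print(p);step(p,R,6)"
```

```text
time_s: 16.65
tcp_pos: [0.4904, 0.3122, 0.1623]
eef_rot: [-0.317, 0.637, -0.042, 0.701]
ft_force: [0.2, -0.8, 0.6]
opening: 0.999
t 16.65 q [0.741, 0.453, 1.532, -0.495, 1.383, 0.487] p [0.4904, 0.3122, 0.1623] F [0.2, -0.8, 0.6] M [0.21, 0.13, -0.03] op 0.999
[0.5186605  0.25285653 0.05921815]
N 6 row [0.01, -0.01, -0.0, 0.81, -0.04, 0.02] | total dp mm [122.1  -5.5   4.1] rot deg [ 0.5 -0.6 -0.1]
```

```bash
python3 -m handwheel '[[[0.01,-0.01,0,0.8,-0.04,0.02,1],[0.01,-0.01,0,0.8,-0.04,0.02,1],[0.01,-0.01,0,0.8,-0.04,0.02,1],[0.01,-0.01,0,0.6,-0.04,0.02,1],[0,0,0,0,0,0,1]]]'
python3 -c "
from log import *
p,R=grasp_pose('short',back=.0);p=p+.0035*RR[:,1];print(p);step(p,R,3)"
```

```text
time_s: 17.15
tcp_pos: [0.5102, 0.2765, 0.101]
eef_rot: [-0.314, 0.633, -0.043, 0.707]
ft_force: [-0.3, -0.9, 0.1]
opening: 1.002
t 17.15 q [0.679, 0.489, 1.644, -0.536, 1.215, 0.523] p [0.5102, 0.2765, 0.101] F [-0.3, -0.9, 0.1] M [0.21, 0.1, 0.07] op 1.002
[0.5186605  0.25285653 0.05921815]
N 3 row [-0.0, 0.01, -0.01, 0.65, -0.01, -0.02] | total dp mm [48.7 -0.9 -1.5] rot deg [-0.   0.2 -0.2]
```

```bash
python3 -m handwheel '[[[0,0,0,0.65,-0.01,-0.03,1],[0,0,0,0.65,-0.01,-0.03,1],[0,0,0,0.6,-0.01,-0.03,1],[0,0,0,0,0,0,1],[0,0,0,0,0,0,1]]]'
python3 -c "
from log import *
p,R=grasp_pose('short',back=.0);p=p+.0035*RR[:,1];print(p);step(p,R,2)"
```

```text
time_s: 17.65
tcp_pos: [0.5216, 0.2572, 0.0655]
eef_rot: [-0.312, 0.629, -0.042, 0.711]
ft_force: [0.5, 1.3, -0.8]
opening: 1.002
t 17.65 q [0.643, 0.517, 1.702, -0.569, 1.116, 0.551] p [0.5216, 0.2572, 0.0655] F [0.5, 1.3, -0.8] M [0.2, 0.1, -0.01] op 1.002
[0.5186605  0.25285653 0.05921815]
N 2 row [-0.02, 0.05, -0.02, 0.14, 0.01, -0.09] | total dp mm [ 6.8  0.6 -4.5] rot deg [-0.3  0.8 -0.3]
```

```bash
python3 -m handwheel '[[[-0.02,0.05,-0.02,0.14,0.01,-0.09,1],[-0.02,0.05,-0.02,0.14,0.01,-0.09,1],[0,0,0,0,0,0,1]]]'
python3 -c "
from log import *
p,R=grasp_pose('short',back=.0);p=p+.0035*RR[:,1];print(p);step(p,R,2)
f=env.grab_frame('top');crop(f['color'],140,160,120,110,6,'pics/s_top.png')
f=env.grab_frame('side');crop(f['color'],190,130,110,90,6,'pics/s_side.png')"
```

```text
time_s: 17.95
tcp_pos: [0.5197, 0.2547, 0.0614]
eef_rot: [-0.314, 0.632, -0.044, 0.707]
ft_force: [0.5, 0.3, 0.7]
opening: 0.996
t 17.95 q [0.643, 0.524, 1.704, -0.57, 1.119, 0.551] p [0.5197, 0.2547, 0.0614] F [0.5, 0.3, 0.7] M [0.23, 0.1, 0.01] op 0.996
[0.5186605  0.25285653 0.05921815]
N 2 row [-0.0, 0.01, -0.0, 0.05, -0.0, -0.03] | total dp mm [ 2.5 -0.  -1.6] rot deg [-0.   0.2 -0. ]
```

View pics/s_top.png

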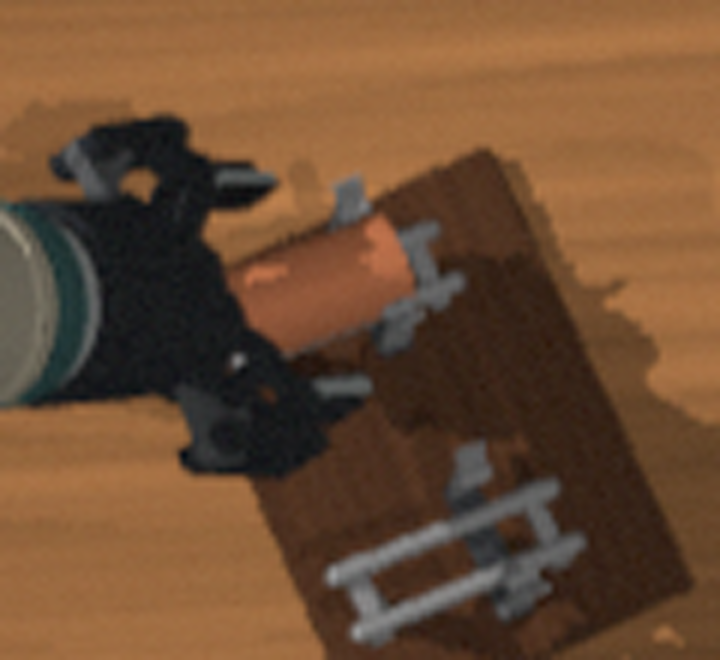

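View pics/s_side.png

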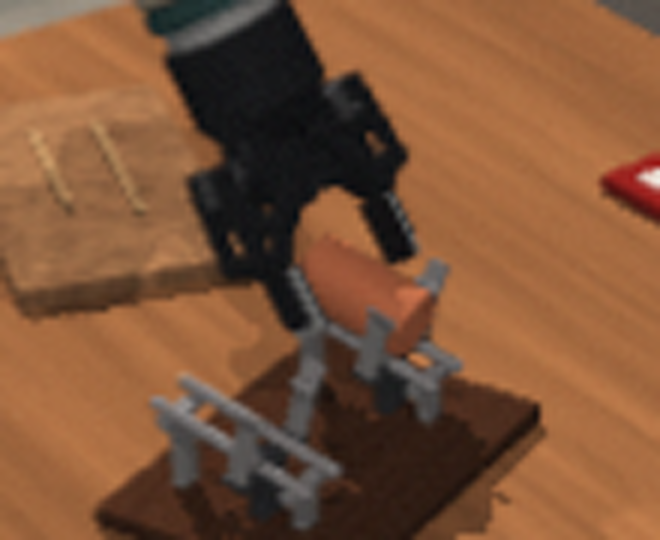

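```bash
python3 -m handwheel '[[[0,0,0,0.1,0,-0.08,1],[0,0,0,0,0,0,-0.2],[0,0,0,0,0,0,-0.2],[0,0,0,0,0,0,-0.2]]]'
python3 -m handwheel '[[[0,0,0,0,0,0,-1],[0,0,0,0,0,0,-1],[0,0,0,0,0,0,-1]]]'
python3 -c "
from log import *
p,R=grasp_pose('short',back=.0);p=p+.0035*RR[:,1];print(p);step(p,R,2)"
```

```text
time_s: 18.45
tcp_pos: [0.5184, 0.2528, 0.0594]
eef_rot: [-0.314, 0.632, -0.043, 0.707]
ft_force: [0.3, 0.4, -0.6]
opening: 0.516
time_s: 18.75
tcp_pos: [0.5187, 0.2529, 0.0597]
eef_rot: [-0.314, 0.632, -0.043, 0.707]
ft_force: [0.3, -0.2, -0.0]
opening: 0.458
t 18.75 q [0.642, 0.523, 1.712, -0.573, 1.112, 0.555] p [0.5187, 0.2529, 0.0597] F [0.3, -0.2, -0.0] M [0.16, 0.1, -0.02] op 0.458
[0.5186605  0.25285653 0.05921815]
N 2 row [-0.0, 0.02, -0.0, 0.01, 0.0, -0.0] | total dp mm [ 0.4  0.2 -0. ] rot deg [-0.1  0.3 -0. ]
```

Gripped with no side force. Pull square to the axis.

```bash
python3 -m handwheel '[[[0,0,0,-0.2,-0.2,0,-1],[0,0,0,-0.2,-0.2,0,-1],[0,0,0,-0.3,-0.3,0,-1],[0,0,0,-0.3,-0.3,0,-1],[0,0,0,-0.4,-0.4,0,-1],[0,0,0,-0.4,-0.4,0,-1],[0,0,0,-0.4,-0.4,0,-1],[0,0,0,-0.4,-0.4,0,-1]]]'
python3 -c "
from log import *
f=env.grab_frame('side');crop(f['color'],190,110,110,110,5.4,'pics/s_pull.png')
f=env.grab_frame('top');crop(f['color'],140,160,120,110,5,'pics/s_pullt.png')
p,R=place_pose([.52,.10],.30,113);step(p,R,12)"
```

```text
time_s: 19.55
tcp_pos: [0.5274, 0.2285, 0.155]
eef_rot: [-0.314, 0.632, -0.043, 0.707]
ft_force: [0.9, -0.6, -1.0]
opening: 0.453
t 19.55 q [0.6, 0.41, 1.628, -0.54, 1.262, 0.41] p [0.5274, 0.2285, 0.155] F [0.9, -0.6, -1.0] M [0.32, 0.14, -0.02] op 0.453
N 12 row [-0.0, 0.0, 0.78, -0.39, -0.33, -0.19] | total dp mm [ -38.9 -137.7  -57.4] rot deg [-0.1  0.4 75. ]
```

View pics/s_pull.png

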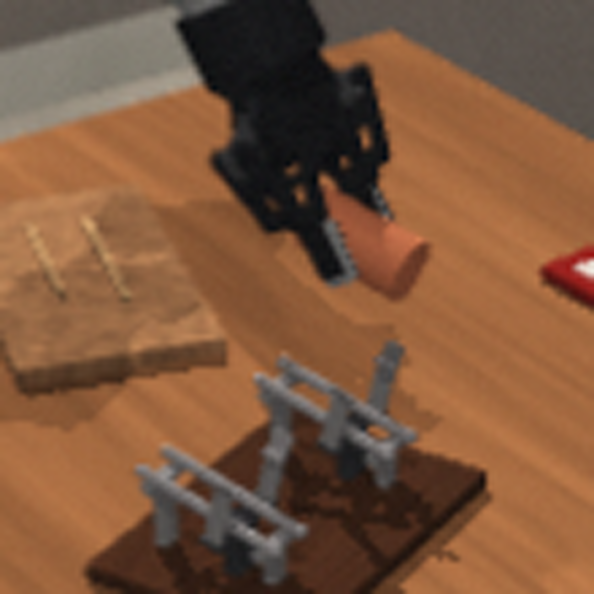

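```bash
python3 -m handwheel '[[[0,0,0.3,-0.5,-0.3,0,-1],[0,0,0.6,-0.5,-0.3,0,-1],[0,0,0.78,-0.5,-0.3,-0.1,-1],[0,0,0.78,-0.5,-0.3,-0.19,-1],[0,0,0.78,-0.4,-0.33,-0.19,-1],[0,0,0.78,-0.4,-0.33,-0.19,-1],[0,0,0.78,-0.4,-0.33,-0.19,-1],[0,0,0.78,-0.4,-0.33,-0.19,-1]]]'
python3 -m handwheel '[[[0,0,0.72,-0.3,-0.17,0,-1],[0,0,0.72,-0.3,-0.17,0,-1],[0,0,0.72,-0.3,-0.17,0,-1],[0,0,0.72,-0.3,-0.17,0,-1]]]'
python3 -c "
from log import *
p,R=place_pose([.50,-.15],.30,95);print(p);step(p,R)"
```

```text
time_s: 20.45
tcp_pos: [0.5156, 0.1856, 0.2548]
eef_rot: [-0.045, 0.704, 0.243, 0.666]
ft_force: [0.8, -0.2, -1.7]
opening: 0.456
time_s: 20.85
tcp_pos: [0.5273, 0.1562, 0.2772]
eef_rot: [0.101, 0.697, 0.375, 0.603]
ft_force: [-0.2, 0.1, -0.9]
opening: 0.456
t 20.85 q [-0.209, 0.369, 1.465, 0.565, 1.728, -0.655] p [0.5273, 0.1562, 0.2772] F [-0.2, 0.1, -0.9] M [-0.35, -0.15, -0.02] op 0.456
[ 0.49864417 -0.13450285  0.25844365]
N 11 row [0.16, -0.14, 0.05, -0.62, -0.78, -0.38] | total dp mm [-151.  -206.2 -142.7] rot deg [ 14.  -12.2   4.7]
```

```bash
python3 -m handwheel '[[[0.16,-0.14,0.05,-0.62,-0.78,-0.38,-1],[0.16,-0.14,0.05,-0.62,-0.78,-0.38,-1],[0.16,-0.14,0.05,-0.62,-0.78,-0.38,-1],[0.16,-0.14,0.05,-0.62,-0.78,-0.38,-1],[0.16,-0.14,0.05,-0.62,-0.78,-0.38,-1],[0.16,-0.14,0.05,-0.62,-0.78,-0.38,-1],[0.16,-0.14,0.05,-0.62,-0.78,-0.38,-1],[0.16,-0.14,0.05,-0.62,-0.78,-0.38,-1]]]'
python3 -c "
from log import *
p,R=place_pose([.51,-.2985],.084,85,lift=.15);print(p);step(p,R);print(held(st))"
```

```text
time_s: 21.65
tcp_pos: [0.5142, -0.0668, 0.2574]
eef_rot: [0.208, 0.678, 0.314, 0.631]
ft_force: [0.5, -0.2, -1.5]
opening: 0.458
t 21.65 q [-0.623, 0.417, 1.477, 0.521, 1.808, -0.808] p [0.5142, -0.0668, 0.2574] F [0.5, -0.2, -1.5] M [-0.42, -0.08, -0.01] op 0.458
[ 0.51135583 -0.28300285  0.19244365]
N 10 row [0.13, -0.13, 0.02, -0.42, -0.8, -0.05] | total dp mm [ -99.5 -199.2  -37.7] rot deg [ 10.1 -10.3   1.5]
(array([ 0.51675869, -0.08105762,  0.2993305 ]), array([-0.00115051, -0.02569243, -0.99966923]))
```

```bash
python3 -m handwheel '[[[0.13,-0.13,0.02,-0.5,-0.75,-0.05,-1],[0.13,-0.13,0.02,-0.5,-0.75,-0.05,-1],[0.13,-0.13,0.02,-0.5,-0.75,-0.05,-1],[0.13,-0.13,0.02,-0.42,-0.8,-0.05,-1],[0.13,-0.13,0.02,-0.42,-0.8,-0.05,-1],[0.13,-0.13,0.02,-0.42,-0.8,-0.05,-1],[0.13,-0.13,0.02,-0.42,-0.8,-0.05,-1],[0.13,-0.13,0.02,-0.42,-0.8,-0.05,-1]]]'
python3 -c "
from log import *
p,R=place_pose([.51,-.2985],.084,85,lift=.11);print(p);step(p,R,4);print(held(st))"
```

```text
time_s: 22.45
tcp_pos: [0.5139, -0.2518, 0.2071]
eef_rot: [0.286, 0.65, 0.25, 0.658]
ft_force: [-0.8, 0.1, -1.0]
opening: 0.455
t 22.45 q [-0.887, 0.564, 1.359, 0.502, 1.819, -0.859] p [0.5139, -0.2518, 0.2071] F [-0.8, 0.1, -1.0] M [-0.49, -0.02, 0.01] op 0.455
[ 0.51135583 -0.28300285  0.15244365]
N 4 row [0.03, -0.06, 0.01, 0.17, -0.61, -0.0] | total dp mm [ 17.  -60.7  -0.5] rot deg [ 1.1 -1.8  0.5]
(array([ 0.51351652, -0.26698324,  0.2487478 ]), array([-0.00944709, -0.00745031, -0.99992762]))
```

```bash
python3 -m handwheel '[[[0.03,-0.06,0.01,0.17,-0.61,0,-1],[0.03,-0.06,0.01,0.17,-0.61,0,-1],[0.03,-0.06,0.01,0.17,-0.55,0,-1],[0.03,-0.04,0.01,0.12,-0.3,0,-1],[0,0,0,0,0,0,-1],[0,0,0,0,0,0,-1]]]'
python3 -c "
from log import *
p,R=place_pose([.51,-.2985],.084,85,lift=.07);print(p);step(p,R,4);print(held(st))"
```

```text
time_s: 23.05
tcp_pos: [0.5108, -0.2789, 0.1523]
eef_rot: [0.3, 0.642, 0.241, 0.664]
ft_force: [0.1, 0.2, 0.0]
opening: 0.456
t 23.05 q [-0.927, 0.626, 1.394, 0.499, 1.74, -0.912] p [0.5108, -0.2789, 0.1523] F [0.1, 0.2, 0.0] M [-0.46, 0.05, -0.05] op 0.456
[ 0.51135583 -0.28300285  0.11244365]
N 4 row [-0.01, -0.0, -0.0, 0.25, -0.31, 0.01] | total dp mm [ 25.3 -31.1   1. ] rot deg [-0.2 -0.1 -0. ]
(array([ 0.50957292, -0.29445295,  0.19386509]), array([-2.97622436e-03,  8.77486841e-04, -9.99995186e-01]))
```

```bash
python3 -m handwheel '[[[-0.01,0,0,0.25,-0.31,0.01,-1],[-0.01,0,0,0.25,-0.31,0.01,-1],[-0.01,0,0,0.25,-0.31,0.01,-1],[0,0,0,0.2,-0.25,0.01,-1],[0,0,0,0,0,0,-1],[0,0,0,0,0,0,-1]]]'
python3 -c "
from log import *
p,R=place_pose([.51,-.2985],.084,85,lift=.07);print(p);step(p,R,1);print(held(st))
f=env.grab_frame('side');crop(f['color'],325,215,95,95,6,'pics/s_ab.png')
f=env.grab_frame('top');crop(f['color'],320,120,160,120,5,'pics/s_abt.png')"
```

```text
time_s: 23.65
tcp_pos: [0.5124, -0.282, 0.1125]
eef_rot: [0.297, 0.641, 0.244, 0.665]
ft_force: [-0.3, 0.2, -1.1]
opening: 0.459
t 23.65 q [-0.927, 0.667, 1.422, 0.493, 1.679, -0.953] p [0.5124, -0.282, 0.1125] F [-0.3, 0.2, -1.1] M [-0.38, 0.04, -0.03] op 0.459
[ 0.51135583 -0.28300285  0.11244365]
N 1 row [0.03, -0.01, 0.0, -0.03, -0.03, -0.04] | total dp mm [-0.8 -0.8 -0.9] rot deg [ 0.3 -0.1  0. ]
(array([ 0.51100885, -0.29743975,  0.15405811]), array([ 1.81278256e-03, -4.72663721e-04, -9.99998245e-01]))
```

View pics/s_ab.png

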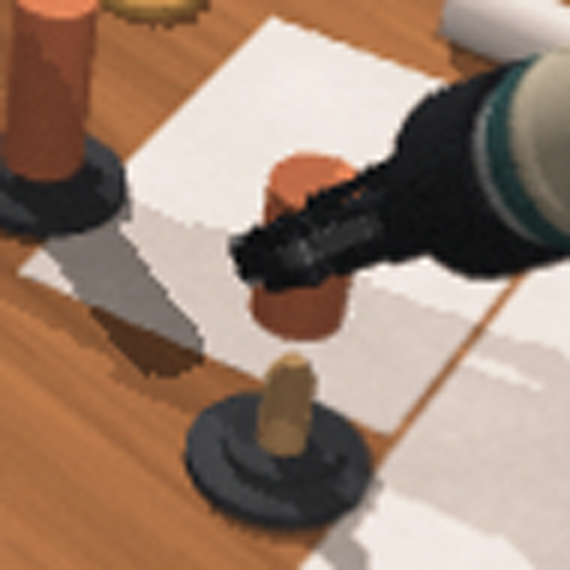

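View pics/s_abt.png

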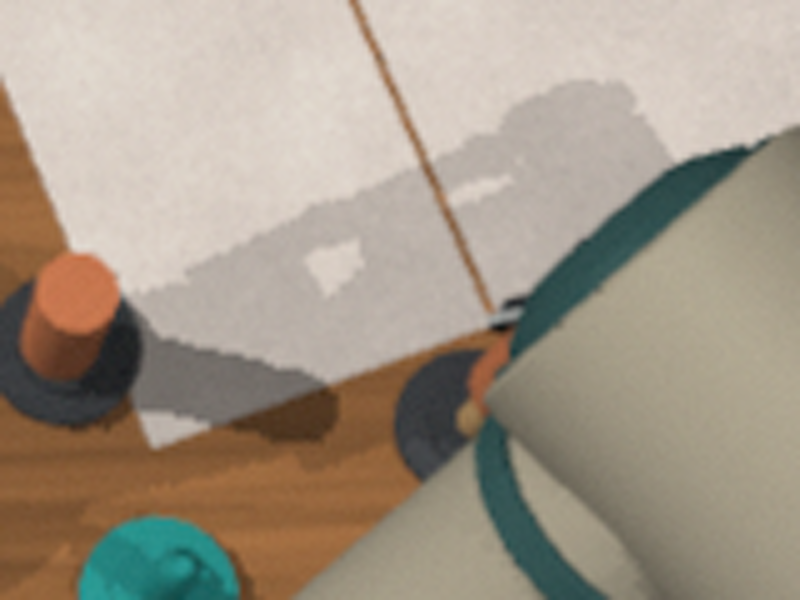

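```bash
python3 -m handwheel '[[[0.03,-0.01,0,0.22,-0.28,-0.04,-1],[0,0,0,0.25,-0.25,0,-1],[0,0,0,0.25,-0.25,0,-1],[0,0,0,0,0,0,-1]]]'
python3 -c "
from log import *
p,R=place_pose([.51,-.2985],.084,85,lift=.02);print(p);step(p,R,3);print(held(st))"
```

```text
time_s: 24.15
tcp_pos: [0.5113, -0.2836, 0.0845]
eef_rot: [0.298, 0.641, 0.241, 0.665]
ft_force: [0.2, 0.9, -2.2]
opening: 0.457
t 24.15 q [-0.93, 0.694, 1.447, 0.49, 1.632, -0.976] p [0.5113, -0.2836, 0.0845] F [0.2, 0.9, -2.2] M [-0.39, 0.02, 0.04] op 0.457
[ 0.51135583 -0.28300285  0.06244365]
N 3 row [0.0, 0.0, 0.01, 0.21, -0.2, -0.0] | total dp mm [ 16.  -15.1  -0. ] rot deg [0.  0.  0.1]
(array([ 0.50994353, -0.29895248,  0.12604467]), array([ 7.92386038e-04, -2.46049255e-03, -9.99996659e-01]))
```

```bash
python3 -m handwheel '[[[0,0,0,0.25,-0.24,0,-1],[0,0,0,0.25,-0.24,0,-1],[0,0,0,0.25,-0.25,0,-1],[0,0,0,0.12,-0.12,0,-1],[0,0,0,0,0,0,-1]]]'
python3 -c "
from log import *
p,R=place_pose([.51,-.2985],.084,85,lift=.0);print(p);step(p,R,3);print(held(st))"
```

```text
time_s: 24.65
tcp_pos: [0.5113, -0.283, 0.0507]
eef_rot: [0.298, 0.641, 0.241, 0.665]
ft_force: [-0.3, -0.2, -1.1]
opening: 0.458
t 24.65 q [-0.93, 0.73, 1.471, 0.489, 1.579, -1.004] p [0.5113, -0.283, 0.0507] F [-0.3, -0.2, -1.1] M [-0.45, 0.02, 0.0] op 0.458
[ 0.51135583 -0.28300285  0.04244365]
N 3 row [0.0, 0.0, 0.0, 0.08, -0.08, 0.0] | total dp mm [ 5.9 -5.8  0.1] rot deg [0.  0.  0.1]
(array([ 0.50993472, -0.29846888,  0.09229371]), array([ 1.56572539e-04, -1.51346114e-03, -9.99998842e-01]))
```

```bash
python3 -m handwheel '[[[0,0,0,0.1,-0.1,0,-1],[0,0,0,0.08,-0.08,0,-1],[0,0,0,0,0,0,-1]]]'
python3 -c "
from log import *
print(held(st))"
python3 -m handwheel '[[[0,0,0,0.06,-0.06,0,-1]]]'
python3 -c "
from log import *
print(held(st))"
```

```text
time_s: 24.95
tcp_pos: [0.5115, -0.2832, 0.044]
eef_rot: [0.298, 0.641, 0.241, 0.665]
ft_force: [0.2, 0.5, -0.2]
opening: 0.459
t 24.95 q [-0.93, 0.738, 1.475, 0.489, 1.569, -1.009] p [0.5115, -0.2832, 0.044] F [0.2, 0.5, -0.2] M [-0.42, 0.01, 0.02] op 0.459
(array([ 0.51015268, -0.29861368,  0.08561609]), array([ 7.06649378e-04, -1.73056053e-03, -9.99998253e-01]))
time_s: 25.05
tcp_pos: [0.5117, -0.2831, 0.0427]
eef_rot: [0.298, 0.641, 0.242, 0.665]
ft_force: [-1.4, -3.2, 11.6]
opening: 0.462
t 25.05 q [-0.93, 0.74, 1.475, 0.49, 1.567, -1.011] p [0.5117, -0.2831, 0.0427] F [-1.4, -3.2, 11.6] M [0.33, -0.01, 0.12] op 0.462
(array([ 0.51031639, -0.29852647,  0.08429   ]), array([ 1.52489625e-03, -9.59027354e-04, -9.99998377e-01]))
```

```bash
python3 -m handwheel '[[[0,0,0,0.04,-0.04,0,-1],[0,0,0,0,0,0,-1]]]'
python3 -c "
from log import *
f=env.grab_frame('side');crop(f['color'],325,215,95,95,6,'pics/s_seat.png')"
python3 -m handwheel '[[[0,0,0,0,0,0,-0.02],[0,0,0,0,0,0,0.1],[0,0,0,0,0,0,0.5],[0,0,0,0,0,0,1],[0,0,0,0,0,0,1],[0,0,0,0,0,0,1]]]'
python3 -c "
from log import *
f=env.grab_frame('side');crop(f['color'],325,215,95,95,6,'pics/s_seat2.png')"
```

```text
time_s: 25.25
tcp_pos: [0.5118, -0.2834, 0.0432]
eef_rot: [0.298, 0.64, 0.242, 0.665]
ft_force: [-0.1, 0.0, -0.1]
opening: 0.458
t 25.25 q [-0.931, 0.74, 1.475, 0.491, 1.568, -1.013] p [0.5118, -0.2834, 0.0432] F [-0.1, 0.0, -0.1] M [-0.4, 0.05, -0.03] op 0.458
time_s: 25.9
tcp_pos: [0.5121, -0.283, 0.0432]
eef_rot: [0.298, 0.64, 0.242, 0.666]
ft_force: [0.2, -0.4, 0.9]
opening: 1.002
t 25.9 q [-0.93, 0.74, 1.475, 0.491, 1.567, -1.013] p [0.5121, -0.283, 0.0432] F [0.2, -0.4, 0.9] M [-0.32, 0.02, 0.0] op 1.002
```

View pics/s_seat2.png

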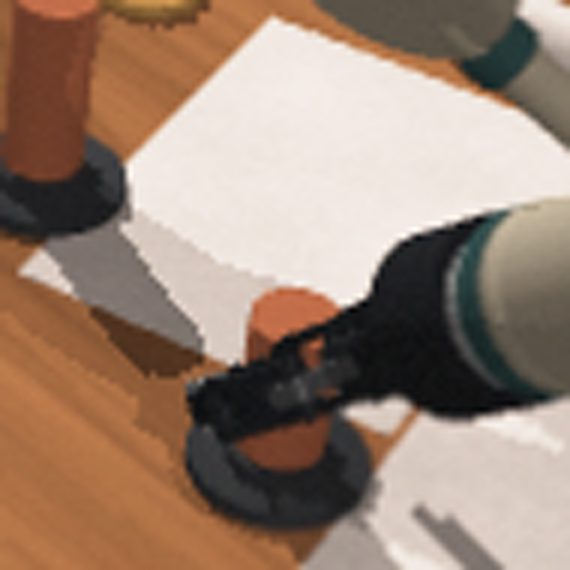

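```bash
python3 -m handwheel '[[[0,0,0,-0.4,0,0,1],[0,0,0,-0.6,0,0,1],[0,0,0,-0.8,0,0,1],[0,0,0,-0.8,0,0,1],[0,0,0,-0.8,0,0,1],[0,0,0,-0.8,0,0,1],[0,0,0,-0.8,0,0,1]]]'
python3 -m handwheel '[[[0,0,0,-0.8,0.6,0,1],[0,0,0,-0.8,0.6,0,1],[0,0,0,-0.8,0.6,0,1],[0,0,0,-0.8,0.6,0,1],[0,0,0,-0.4,0.3,0,1],[0,0,0,0,0,0,1]]]'
python3 -c "
from log import *
d={}
f=env.grab_frame('side');d['side']=f;cv2.imwrite('pics/end_side.png',f['color'][:,:,::-1]);crop(f['color'],290,165,130,140,4.2,'pics/end_sidec.png')
f=env.grab_frame('top');d['top']=f;cv2.imwrite('pics/end_top.png',f['color'][:,:,::-1])
pickle.dump(d,open('f2.pkl','wb'))"
```

```text
time_s: 26.65
tcp_pos: [0.5029, -0.3741, 0.1358]
eef_rot: [0.299, 0.641, 0.243, 0.664]
ft_force: [-0.3, -0.2, -0.3]
opening: 1.003
time_s: 27.25
tcp_pos: [0.4999, -0.3962, 0.255]
eef_rot: [0.298, 0.64, 0.24, 0.666]
ft_force: [0.0, -0.4, -0.5]
opening: 1.004
t 27.25 q [-1.026, 0.677, 1.022, 0.495, 2.061, -0.843] p [0.4999, -0.3962, 0.255] F [0.0, -0.4, -0.5] M [-0.35, 0.03, 0.0] op 1.004
```

View pics/end_sidec.png

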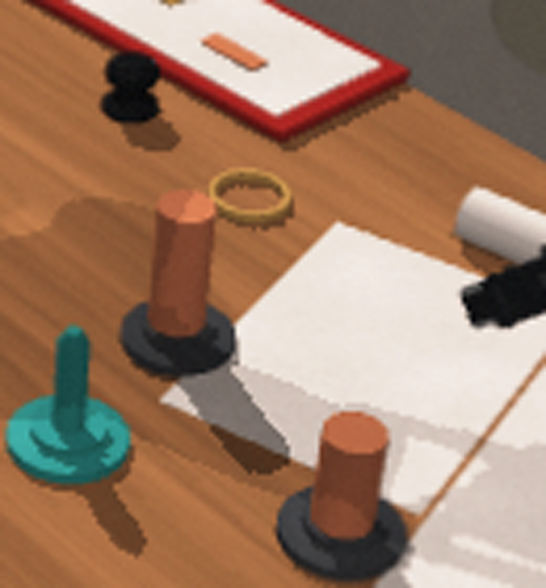

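View pics/end_top.png

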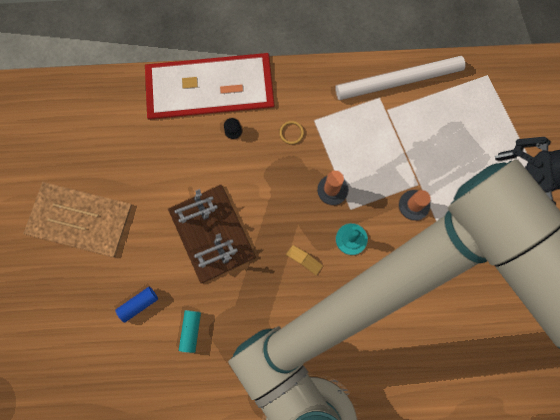

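View pics/end_side.png

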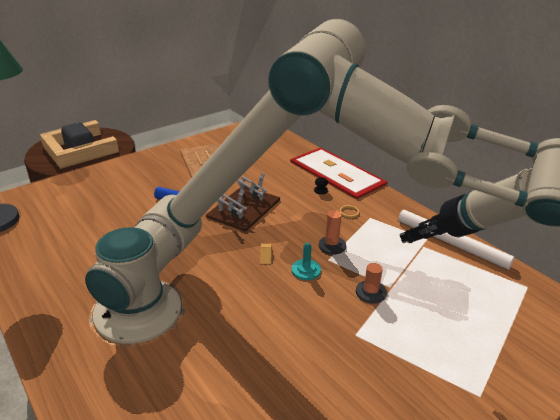

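```bash
python3 - <<'E'
from h import *
d=pickle.load(open('f2.pkl','rb'))
for n,f in d.items():
    h=cv2.cvtColor(f["color"],cv2.COLOR_RGB2HSV)
    m=((h[...,0]<12)&(h[...,1]>110)&(h[...,2]>50)).astype(np.uint8)*255
    for nm,b,c,z in(("long",(318,165,35,42) if n=="top" else (318,205,30,50),(.562,-.0915),.111),("short",(402,184,32,36) if n=="top" else (358,258,30,42),(.51,-.2985),.084)):
        x,y,w,hh=b
        cs,_=cv2.findContours(m[y:y+hh,x:x+w],cv2.RETR_EXTERNAL,cv2.CHAIN_APPROX_NONE)
        k=max(cs,key=cv2.contourArea).reshape(-1,2)+[x,y]
        t=np.linspace(0,6.28,60);ring=np.c_[.02*np.cos(t)+c[0],.02*np.sin(t)+c[1]]
        P=proj(f,np.r_[np.c_[ring,0*t+z],np.c_[ring,0*t+.016]])
        print(n,nm,"seen",k.min(0),k.max(0),"pred",P.min(0).round(1),P.max(0).round(1))
E
```

```text
side long seen [325 210] [341 244] pred [325.3 210.4] [341.9 245.9]
side short seen [363 263] [381 292] pred [363.6 262.8] [382.6 293.5]
top long seen [324 171] [343 195] pred [324.4 169.2] [344.4 195.2]
top short seen [408 190] [429 211] pred [407.3 188.7] [430.6 210.8]
```

Both silhouettes match an upright, seated beaker to within about 2 px. The robot is clear and the bystanders look unmoved, so I'm handing the job in.

```bash
python3 -c "
from cell import env
print(env.finish_job())"
```

```text
the job is handed in; nothing more can be done
None
```

I pulled the long beaker and then the short one out of their clips. I turned each mouth-down and lowered it onto its peg until the wrist felt the collar. Only then did I open the fingers and back the hand away; the last reading before hand-in was at 27.25 s.

- **Seating:** In the last images both beakers stand upright. Their outlines match a fully seated beaker on its stand to within about 2 px in both views. At contact the long beaker's closed end was about 112 mm above the bench and the short one's about 84 mm, against 111 and 84 expected.
- **Bystanders:** The ring, folded blank, knob and the coloured look-alikes look unmoved by eye. I did not measure them again.
- **Disagreements:**
  - The beakers sat about 3 mm sideways of where I first worked them out from the rack, so I corrected the grasp for it.
  - The press that confirmed the long beaker was seated peaked near 32 N at the wrist, firmer than I intended but within limits.
  - The grip on the long beaker was eased slightly before opening, so it may have settled by up to about 1 mm on release.

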